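# Lay up a carved plaque for pressing

## Robot

A 6-joint arm with a two-finger parallel gripper is mounted at the origin on the work surface. World frame = base frame: x ahead of the robot, y to its left, z up, the work surface at z = 0. Lengths are in m, angles in rad, forces in N, time in s.
With the tool pointing down it reaches from about 0.275 to 0.85 m from the base axis. Payload 5.2 kg.
Tool frame: the origin (TCP) lies on the centre line of the jaws, within the pads' length; the fingertips stand 14 mm ahead of it and the grasp point (between the pads) lies 5 mm behind it; z points along the fingers, y is the line along which they close (so a half turn about z gives the same grasp; the last joint's range is limited). The gripper opens to 85 mm and grips with 20 to 120 N. Pads are 22 mm wide; open, the fingers measure 114 mm over their backs; the gripper's body (76 mm by 85 mm) begins 54 mm behind the grasp point. The pads swing forward as they close: fully open they stand 13 mm farther back than shut.
Start: joints at [-1.508, 0.259, 1.535, -0, 1.348, -0.203], TCP at [0.144, -0.531, 0.221] pointing down, gripper open.
Joint ranges: [-3.14, 3.14], [-0.91, 2.08], [0.19, 2.58], [-1.22, 4.36], [0.22, 2.71], [-3.12, 3.12]. Speed limits (rad/s): [2.57, 2.57, 3.14, 3.14, 3.14, 3.14].

## Interface

Orientations are given as a unit quaternion [w, x, y, z].
In Python, from bench import manip gives the robot as it stands.
- The arm moves only by the tool carry_out, never from a script. Its argument "targets" is a list of rows, each an object with "delta_pos": the shift along the tool's x, y, z in cm, a list of three; "yaw": the turn about the tool's z in degrees. In form: [{"delta_pos": [x, y, z], "yaw": yaw}, ...]. A call has 1 to 12 rows; each row is the pose to reach, as a shift and turn from the pose commanded when the call began, along the tool's axes at that moment; what a row does not reach only later rows make up. A row lasts 1/8 s, in which the tool goes at most 62.5 mm and 10.7 degrees, less where a joint would pass 70% of its speed; a pose out of reach is approached as far as the arm can. A call with a gripper value outside its range is refused whole. "hand" is the finger opening in cm, from 0 to 8.54, set as the call begins (left out, the last holds). The fingers move at their own pace and stop on an object; the grip force is fixed at half the most. Time passes only in rows, so rows that repeat a pose let the fingers close. It gives the time, the measured TCP pose, the force, the opening and the grip force at its end, in the units of the state.
- manip.get_obs(): the state, without advancing time (a new reading comes with each control period).
- manip.camera(name): name is "side" or "top"; returns a dict with "img" (384x512x3 uint8, blue, green, red), "depth" (384x512 float32, m along the optical axis (not along the pixel's ray), 0 where there is no reading), "fx", "fy", "cx", "cy" (pixels), "k1" (the pictures are not rectified: a ray, as slopes to the right and down, at radius r is drawn at 1 + k1 r^2 times it, then the intrinsics apply), "R" (3x3) and "t" (3): a world point X has camera coordinates R X + t. Camera axes: x right, y down, z forward; pixel columns grow to the right and rows downward; lengths in m; the calibration is good to about 2 mm. A picture is of the moment at which its call begins.
- manip.job_done(): hands the job in; it is judged then, once.
The state is a dict: "time": time; "joint_pos": joint angles; "joint_vel": joint speeds; "effort": joint torques, N m; "ee_pos": TCP position; "tcp_rot": TCP orientation; "force": force on the tool from outside, world axes, zero at the start; "ft_torque": the same for the moment, N m; "gripper_width": finger opening in m; "grip_force": force on a finger pad.
Only numpy, scipy, OpenCV 4.12 (cv2) and the standard library are available. Lean on these libraries where they do the work, as an engineer would, in place of code of your own. Each camera call takes 0.05 s, during which the arm holds its last target. There are 200 camera calls.

## Task

Lay up the carved plaque for pressing: on the grey-faced press board lay the plain dark backing board, on that the carving with its carved face up, then the cork pad, then the hardwood caul, and last stand the iron weight on the caul, each one centred on and square with the one beneath. The caul and the iron must never bear on the bare carving, and the iron is to be set down gently, not dropped. Leave the gouge and the sharpening stone where they lie.

Things in the scene. Friction and masses are not known exactly. Their poses are not given: they have to be found in the camera images.
- press_board: Press board that carries the stack: a flat plywood slab with a grey laminate face, 190 long (own y) x 88 wide (own x) x 18 thick (mm), fixed to the bench, lying anywhere among the parts, turned up to 0.15 rad. Origin: centre of its underside; its top is 18 above.
- backboard: Backing board of the plaque: plain dark wood, 160 x 60 x 16 mm (the top 3 mm of the edge stepped in by 3). Origin: centre of the underside; own y along the length, own x across the width, z up. Lies flat on the bench, length roughly left-right (y) at the start, turned up to 0.3 rad.
- carving: Relief carving in pale wood: 130 x 44 x 14 mm, a raised border with a rosette and leaves carved in the face, face up at the start. Its sides are upright and plain; whatever lies on it rests at 14 mm. Light, about 45 g. Origin: centre of the underside; own y along the length, own x across the width, z up. Lies flat on the bench, length roughly left-right (y) at the start, turned up to 0.3 rad.
- cork_pad: Flat plain pad of stiff pressed cork: 144 x 58 x 8 mm, about 18 g, rigid. Origin: centre of the underside; own y along the length, own x across the width, z up. Lies flat on the bench, length roughly left-right (y) at the start, turned up to 0.3 rad.
- caul: Caul, a plain bar of medium-brown hardwood: 150 x 42 x 28 mm (the top 4 mm of the edge stepped in by 4). Origin: centre of the underside; own y along the length, own x across the width, z up. Lies flat on the bench, length roughly left-right (y) at the start, turned up to 0.3 rad.
- weight: Cast-iron weight, about 0.7 kg: a round dark disc 60 mm across and 34 high with a pale wooden knob on its centre, 20 mm across at its foot swelling to 27 from 56 to 65 mm, top at 70 mm. Stands upright. Origin: centre of the underside; z up.
- gouge: Bystander: carver's gouge with a yellow and black handle, 200 x 22 x 22 mm, lying on the bench. Leave it. Origin: under the middle of its length, handle to its own +y.
- stone: Bystander: grey sharpening stone set in a brown wooden tray, 150 x 56 x 24 mm. Leave it. Origin: centre of the underside, length along own y.
Things that resemble listed ones, but are neither listed nor needed, are in the scene too. Leave any green or pink look-alike of the carving alone.

How it is judged:
On the way, in this order (a step that is already met when the one before it is completed fails the run):
1. the backing board lies on the press board, let go (horizontal distance between backboard and press_board below 0.012 m and z of backboard in the frame of press_board between 0.015 and 0.021 m and angle between backboard's own z axis and vertical below 0.08 rad and angle between the y axis of backboard and the y axis of press_board, either way round below 0.15 rad and contact force between the fingers and backboard below 0.2 N and linear speed of backboard below 0.02 m/s), for 0.2 s.
2. the carving lies face up on the backing board, let go (horizontal distance between carving and backboard below 0.01 m and z of carving in the frame of backboard between 0.013 and 0.019 m and angle between carving's own z axis and vertical below 0.08 rad and angle between the y axis of carving and the y axis of backboard, either way round below 0.15 rad and contact force between the fingers and carving below 0.2 N and linear speed of carving below 0.02 m/s), for 0.2 s.
3. the cork pad lies on the carving, let go (horizontal distance between cork_pad and carving below 0.01 m and z of cork_pad in the frame of carving between 0.011 and 0.017 m and angle between cork_pad's own z axis and vertical below 0.08 rad and angle between the y axis of cork_pad and the y axis of carving, either way round below 0.15 rad and contact force between the fingers and cork_pad below 0.2 N and linear speed of cork_pad below 0.02 m/s), for 0.2 s.
4. the caul lies on the cork pad, let go (horizontal distance between caul and cork_pad below 0.01 m and z of caul in the frame of cork_pad between 0.005 and 0.011 m and angle between caul's own z axis and vertical below 0.08 rad and angle between the y axis of caul and the y axis of cork_pad, either way round below 0.15 rad and contact force between the fingers and caul below 0.2 N and linear speed of caul below 0.02 m/s), for 0.2 s.
5. the iron weight stands on the caul, let go (horizontal distance between weight and caul below 0.012 m and z of weight in the frame of caul between 0.025 and 0.031 m and angle between weight's own z axis and vertical below 0.08 rad and contact force between the fingers and weight below 0.2 N and linear speed of weight below 0.02 m/s), for 0.2 s.
At the end, for the whole second after the job is handed in: Press board, backing board, carving face up, cork pad, caul, weight, in that order upwards: each resting on the one below (3 mm), level (0.08 rad), centred within 10 mm (12 mm for backing board and weight) and square within 0.15 rad (not the round weight); all let go, at rest (all of step 1 and all of step 2 and all of step 3 and all of step 4 and all of step 5); the robot touches nothing.
It fails at once if the caul or the iron bears on the bare carving (contact force between any of caul, weight and carving above 1 N).
It fails at once if the iron is dropped or rammed onto the caul (faster than 0.45 m/s in the last 20 mm above it, or more than 80 N) (contact force between weight and caul above 80 N or (horizontal distance between weight and caul below 0.04 m and z of weight in the frame of caul between 0.02 and 0.048 m and linear speed of weight above 0.45 m/s)).
It fails at once if the gouge is shifted by more than 25 mm (distance of gouge from where it was at the start of the episode above 0.025 m).
It fails at once if the sharpening stone is shifted by more than 25 mm (distance of stone from where it was at the start of the episode above 0.025 m).
It also fails if it takes over 131 s, if anything falls off the work surface, if the arm or the gripper's body presses on something with over 40 N, if the wrist force passes 120 N, or if a joint passes its speed limit or range.

## Working session

There is one attempt and no reset: what is moved stays moved. The work goes in short steps, Python scripts to look and compute and a tool call to move; the robot and the scene stay as the last step left them, time stands still between calls to the robot, and variables do not carry over. Pictures are saved under pics/ and viewed, at most 14 in all, crops included, and the job is handed in when it is done.

Besides the shell and the picture viewer there is one more tool, called after ">>>" as name(argument=value, ...), one argument or row to a line, values as JSON. carry_out: Moves the arm, as the interface text tells. Its arguments: {"type":"object","properties":{"targets":{"type":"array"},"hand":{"type":"number"}},"required":["targets"]}

```bash
mkdir -p pics; ls
cat > h.py <<'E'
from bench import manip
import numpy as np, cv2
def cam(n):
    c=manip.camera(n); return c
def E(c,h):
    return c
E
python3 - <<'E'
from h import *
import pickle
for n in ("top","side"):
    c=cam(n); pickle.dump(c,open(n+".pkl","wb")); cv2.imwrite(f"pics/{n}0.png",cv2.resize(c["img"],(768,576),interpolation=cv2.INTER_CUBIC))
    print(n,c["fx"],c["fy"],c["cx"],c["cy"],c["k1"],(-c["R"].T@c["t"]).round(3),c["R"].round(3).tolist())
o=manip.get_obs();print({k:np.round(v,3).tolist() for k,v in o.items()})
E
```

```text
pics
top 493.0148529518092 493.0148529518092 247.1150731968902 196.0377641105004 -0.02810526646958252 [ 0.276 -0.062  1.227] [[-0.026, -1.0, -0.002], [-0.984, 0.026, -0.178], [0.178, -0.003, -0.984]]
side 346.85923309132653 346.85923309132653 253.7073958715113 192.52675069229937 -0.06026800642383011 [0.222 0.682 0.505] [[-0.931, -0.365, 0.022], [-0.21, 0.484, -0.849], [0.299, -0.795, -0.527]]
{'time': 0.1, 'joint_pos': [-1.508, 0.259, 1.536, -0.0, 1.348, -0.203], 'joint_vel': [0.002, -0.001, -0.002, 0.001, 0.001, 0.001], 'effort': [0.002, -44.697, -29.125, -0.0, 0.006, 0.0], 'ee_pos': [0.144, -0.53, 0.22], 'tcp_rot': [-0.001, 0.991, 0.133, 0.0], 'force': [-0.4, 0.929, 0.473], 'ft_torque': [0.013, -0.011, 0.055], 'grip_force': 0.0, 'gripper_width': 0.086}
```

View pics/top0.png

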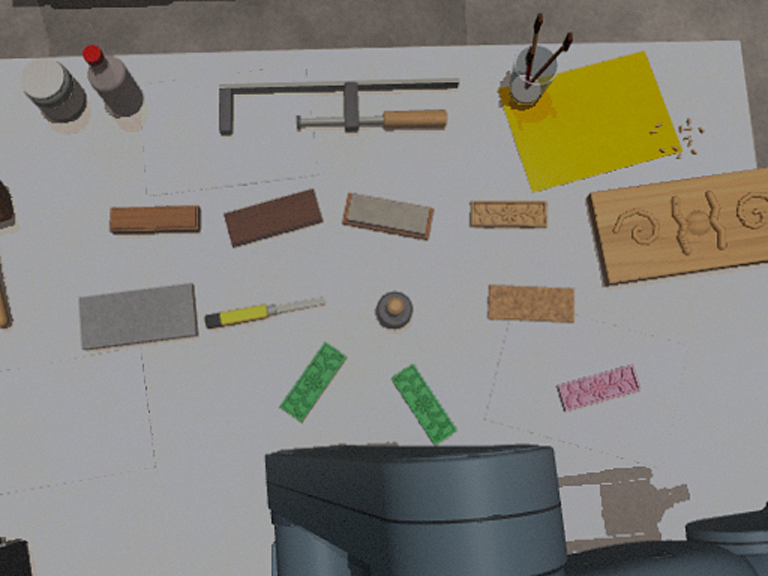

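View pics/side0.png

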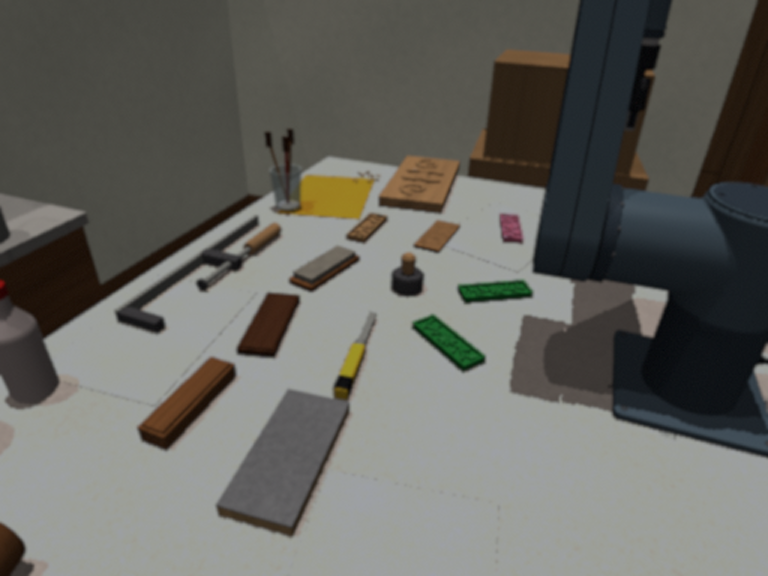

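Top view (768×576): the caul is at (154,219), backing board (273,217), stone (388,215), carving (508,214), cork (531,303), weight (394,309), press board (138,316) and gouge (265,312). The look-alikes are green at (313,382) and (423,404) and pink at (598,387); the large scroll board at (690,225) is also not needed. The pale wood piece at (508,214) is the carving, the only 130×44 one in natural wood with a rosette.

```bash
cat > h.py <<'E'
from bench import manip
import numpy as np, cv2
def rays(c,uv):
    K=np.array([[c["fx"],0,c["cx"]],[0,c["fy"],c["cy"]],[0,0,1]])
    uv=np.asarray(uv,float).reshape(-1,1,2)
    return cv2.convertPointsToHomogeneous(cv2.undistortPoints(uv,K,np.array([c["k1"],0,0,0]))).reshape(-1,3)
def cen(c): return -c["R"].T@c["t"]
def plane(c,uv,h):
    d=rays(c,uv)@c["R"]; o=cen(c); return o+d*((h-o[2])/d[:,2])[:,None]
def proj(c,X):
    K=np.array([[c["fx"],0,c["cx"]],[0,c["fy"],c["cy"]],[0,0,1]])
    return cv2.projectPoints(np.asarray(X,float).reshape(-1,1,3),cv2.Rodrigues(c["R"])[0],c["t"],K,np.array([c["k1"],0,0,0]))[0].reshape(-1,2)
def cloud(c):
    v,u=np.mgrid[:384,:512]; r=rays(c,np.stack([u,v],-1).reshape(-1,2))
    return (((r*c["depth"].reshape(-1,1))-c["t"])@c["R"]).reshape(384,512,3)
def fg(c):
    hsv=cv2.cvtColor(cv2.GaussianBlur(c["img"],(3,3),0),cv2.COLOR_BGR2HSV)
    return ((hsv[...,1]>70)|(hsv[...,2]<150)).astype(np.uint8)
def rect(P):
    P=np.asarray(P,np.float32); (x,y),(a,b),ang=cv2.minAreaRect(P*1000)
    t=np.radians(ang); 
    if b>a: t+=np.pi/2; a,b=b,a
    t=(t-np.pi/2+np.pi/2)%np.pi-np.pi/2   # yaw of own y from world y
    return np.array([x/1e3,y/1e3]),t,(a,b)
E
cat > seg.py <<'E'
from h import *
import pickle
T=pickle.load(open("top.pkl","rb"));S=pickle.load(open("side.pkl","rb"))
cT,cS=cloud(T),cloud(S)
m=fg(T); n,lab,st,ce=cv2.connectedComponentsWithStats(m)
seeds=dict(caul=(154,219),backboard=(273,217),stone=(388,215),carving=(508,214),cork=(531,303),weight=(394,309),press=(138,316),gouge=(245,316))
ms=fg(S)
nS,labS,stS,_=cv2.connectedComponentsWithStats(ms)
for k,(u,v) in seeds.items():
    l=lab[int(v/1.5),int(u/1.5)]; P=cT[lab==l]; z=P[:,2]
    zt=np.median(z); top=P[np.abs(z-zt)<.004] if k!="weight" else P
    c,t,s=rect(top[:,:2])
    # same thing in the side view
    uv=proj(S,[[c[0],c[1],zt]])[0].astype(int); lS=labS[uv[1],uv[0]]; Q=cS[labS==lS]; zs=np.median(Q[:,2])
    tq=Q[np.abs(Q[:,2]-zs)<.004]; c2,t2,s2=rect(tq[:,:2]) if len(tq)>4 else (np.zeros(2),0,(0,0))
    print(k,l,st[l][4],"zt %.4f"%zt,c.round(4),"yaw %.3f"%t,np.round(s,1),"| side",lS,len(Q),"%.4f"%zs,c2.round(4),"%.3f"%t2,np.round(s2,1))
E
python3 seg.py
```

```text
caul 20 1198 zt 0.0259 [0.6333 0.298 ] yaw -0.002 [151.   43.3] | side 24 2112 0.0234 [0.6326 0.3001] 0.003 [150.1  43.9]
backboard 15 1651 zt 0.0149 [0.6329 0.0975] yaw 0.267 [159.9  61.8] | side 15 1346 0.0152 [0.6326 0.1005] 0.285 [159.8  60.8]
stone 18 1420 zt 0.0221 [ 0.6279 -0.0979] yaw -0.222 [133.8  53.9] | side 5 900 0.0175 [ 0.6111 -0.0837] -0.532 [140.7  48.5]
carving 19 990 zt 0.0100 [ 0.6284 -0.3044] yaw -0.018 [128.9  46.7] | side 1 103810 0.0643 [ 0.8261 -0.6919] 1.569 [2379.7 2172.2]
cork 23 1407 zt 0.0074 [ 0.4742 -0.3318] yaw -0.059 [146.4  62.4] | side 4 490 0.0081 [ 0.4737 -0.33  ] -0.083 [146.8  59.1]
weight 24 570 zt 0.0328 [ 0.3944 -0.0739] yaw 1.198 [229.6  64.5] | side 0 75796 0.0003 [ 0.4009 -0.0887] -0.004 [1288.8 1081.8]
press 22 2955 zt 0.0174 [0.4687 0.3244] yaw 0.106 [194.1  87.4] | side 17 6080 0.0176 [0.4781 0.2186] 0.101 [406.8  89.6]
gouge 25 702 zt 0.0185 [0.4703 0.1113] yaw 0.161 [200.3  22.5] | side 17 6080 0.0176 [0.4781 0.2186] 0.101 [406.8  89.6]
```

```bash
cat > loc.py <<'E'
from h import *
def local(c,xy,r,z0,z1):
    P=cloud(c)[fg(c)>0]; d=np.linalg.norm(P[:,:2]-xy,axis=1)
    return P[(d<r)&(P[:,2]>z0)&(P[:,2]<z1)]
E
python3 - <<'E'
from loc import *
import pickle
T=pickle.load(open("top.pkl","rb"));S=pickle.load(open("side.pkl","rb"))
for c in (T,S):
    P=local(c,np.array([.45,-.07]),.1,.06,.08); print("knob",len(P),cv2.minEnclosingCircle((P[:,:2]*1000).astype(np.float32)),P[:,2].max().round(4))
    P=local(c,np.array([.47,-.07]),.08,.03,.038); print("disc",len(P),cv2.minEnclosingCircle((P[:,:2]*1000).astype(np.float32)),np.median(P[:,2]))
    P=local(c,np.array([.628,-.304]),.08,.005,.02); print("carv",len(P),rect(P[:,:2]),np.percentile(P[:,2],[50,90]))
# two-view height check: same top-face corner blobs triangulated
    P=local(c,np.array([.469,.324]),.105,.013,.022); print("press",rect(P[:,:2]))
a=cv2.resize(T["img"][120:225,220:400],(760,443),interpolation=cv2.INTER_CUBIC); cv2.imwrite("pics/crop1.png",a)
E
```

```text
knob 97 ((465.969482421875, -104.19390869140625), 13.285640716552734) 0.0747
disc 288 ((465.22906494140625, -104.64583587646484), 29.60793113708496) 0.03321550235061328
carv 844 (array([ 0.65142218, -0.30416965]), np.float64(0.004953767269751053), (129.0092010498047, 93.22703552246094)) [0.01080773 0.01547113]
press (array([0.46873599, 0.3243717 ]), np.float64(0.10567726972246261), (194.13314819335938, 87.394775390625))
knob 55 ((466.3740234375, -98.66754150390625), 12.424042701721191) 0.0721
disc 146 ((465.9692077636719, -100.66426849365234), 29.071596145629883) 0.033962556227236915
carv 281 (array([ 0.62980176, -0.30288907]), np.float64(-0.042016026727907496), (135.84861755371094, 46.62055206298828)) [0.01204622 0.01467383]
press (array([0.46718497, 0.32507361]), np.float64(0.09826223862173333), (192.6275177001953, 89.71404266357422))
```

View pics/crop1.png

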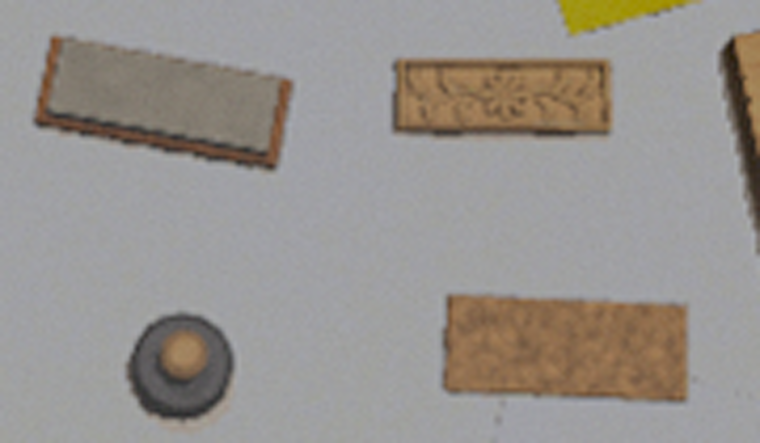

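The crop shows the natural-wood carving with its rosette at crop (500,95), face up, the cork at (566,347) and the weight at (182,365). Backing board first.

```bash
cat > plan.py <<'E'
from h import *
import sys
# usage: plan.py x y z phi [x y z phi ...]: targets as delta_pos cm/yaw from present pose
o=manip.get_obs(); p=np.array(o["ee_pos"]); w,x,y,z=o["tcp_rot"]
R=cv2.Rodrigues(np.zeros(3))[0]
from scipy.spatial.transform import Rotation as Ro
R=Ro.from_quat([x,y,z,w]).as_matrix(); phi=np.arctan2(R[1,1],R[0,1])
print("t %.2f"%o["time"],p.round(4),"phi %.3f"%phi,"w %.4f"%o["gripper_width"],"F",np.round(o["force"],1),"g %.1f"%o["grip_force"],"tilt",np.round(R[:2,2],3))
a=[float(v) for v in sys.argv[1:]]
for i in range(0,len(a),4):
    d=R.T@(np.array(a[i:i+3])-p); dy=(a[i+3]-phi+np.pi/2)%np.pi-np.pi/2 if abs(a[i+3]-phi)<2.5 else a[i+3]-phi
    print((d*100).round(2),"yaw %.1f"%-np.degrees(dy))
E
python3 plan.py 0.633 0.099 0.12 0.275 0.633 0.099 0.05 0.275
```

```text
t 0.10 [ 0.1445 -0.5302  0.2201] phi -1.305 w 0.0859 F [-0.4  0.9  0.5] g 0.0 tilt [-0.     0.002]
[ 63.66 -47.86  10.1 ] yaw 89.5
[ 63.66 -47.85  17.1 ] yaw 89.5
```

>>> carry_out(
  targets=[
    {"delta_pos": [63.66, -47.86, 8], "yaw": -90.5},
    {"delta_pos": [63.66, -47.86, 8], "yaw": -90.5},
    {"delta_pos": [63.66, -47.86, 8], "yaw": -90.5},
    {"delta_pos": [63.66, -47.86, 8], "yaw": -90.5},
    {"delta_pos": [63.66, -47.86, 8], "yaw": -90.5},
    {"delta_pos": [63.66, -47.86, 8], "yaw": -90.5},
    {"delta_pos": [63.66, -47.86, 8], "yaw": -90.5},
    {"delta_pos": [63.66, -47.86, 8], "yaw": -90.5},
    {"delta_pos": [63.66, -47.86, 8], "yaw": -90.5},
    {"delta_pos": [63.66, -47.86, 8], "yaw": -90.5},
    {"delta_pos": [63.66, -47.86, 8], "yaw": -90.5},
    {"delta_pos": [63.66, -47.86, 8], "yaw": -90.5},
  ],
  hand=7.4,
)

```text
time: 1.6
ee_pos: [0.6031, 0.0606, 0.1452]
tcp_rot: [-0.0, 0.604, 0.797, -0.0]
force: [0.8, -0.7, -0.0]
gripper_width: 0.0743
grip_force: 0.0
```

```bash
sed -i 's/dy=.*$/dy=a[i+3]-phi/' plan.py; python3 plan.py 0.633 0.099 0.04 0.275
```

```text
t 1.60 [0.6031 0.0606 0.1452] phi 0.275 w 0.0743 F [ 0.8 -0.7 -0. ] g 0.0 tilt [-0.001 -0.   ]
[ 2.89  3.93 10.52] yaw -0.0
```

>>> carry_out(
  targets=[
    {"delta_pos": [2.5, 3.5, 4], "yaw": 0},
    {"delta_pos": [2.5, 3.5, 8], "yaw": 0},
    {"delta_pos": [2.5, 3.5, 10], "yaw": 0},
    {"delta_pos": [2.5, 3.5, 10], "yaw": 0},
    {"delta_pos": [2.5, 3.5, 10], "yaw": 0},
  ],
)

```text
time: 2.22
ee_pos: [0.6298, 0.0921, 0.0467]
tcp_rot: [0.0, 0.604, 0.797, 0.0]
force: [0.6, 0.2, 0.3]
gripper_width: 0.074
grip_force: 0.0
```

```bash
python3 plan.py 0.633 0.099 0.02 0.275
python3 - <<'E'
from h import *
for n in("side","top"):
    c=manip.camera(n); o=manip.get_obs(); p=proj(c,[o["ee_pos"]])[0].astype(int); print(n,p)
    a=c["img"][max(0,p[1]-70):p[1]+50,max(0,p[0]-80):p[0]+80]; cv2.imwrite(f"pics/{n}1.png",cv2.resize(a,None,fx=4.5,fy=4.5,interpolation=cv2.INTER_CUBIC))
E
```

```text
t 2.23 [0.6298 0.0921 0.0467] phi 0.274 w 0.0740 F [0.6 0.2 0.3] g 0.0 tilt [ 0.001 -0.   ]
[0.58 0.5  2.67] yaw -0.0
side [181 199]
top [182 141]
```

View pics/side1.png

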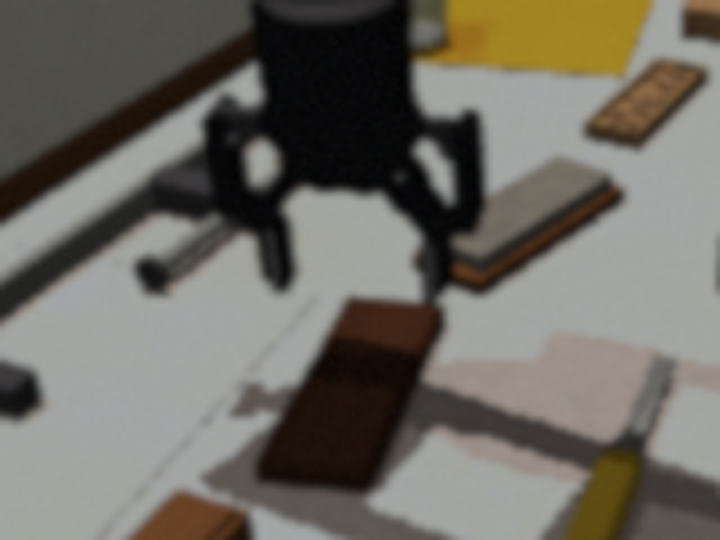

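```bash
cat > tips.py <<'E'
from h import *
for n in("side","top"):
    c=manip.camera(n); o=manip.get_obs(); p=np.array(o["ee_pos"]); C=cloud(c)
    w,x,y,z=o["tcp_rot"]; f=np.arctan2(-(w*w-x*x+y*y-z*z)*-1,2*(x*y-w*z))
    yv=np.array([np.cos(f),np.sin(f)]); xv=np.array([-yv[1],yv[0]])
    dark=(c["img"].max(2)<70); P=C[dark]; d=(P[:,:2]-p[:2]); a=d@yv; b=d@xv
    for s in(1,-1):
        m=(a*s>.025)&(a*s<.075)&(np.abs(b)<.016)&(P[:,2]>p[2]-.025)&(P[:,2]<p[2]+.06)
        if m.sum()>3:
            q=P[m]; zz=np.sort(q[:,2]-p[2])*1000; low=q[:,2]<p[2]+.01
            print(n,s,m.sum(),"f %.2f"%f,"low z rel",zz[:8].round(1),"ab of low",(a[m][low]*1000).round(0)[:12],"b mean",(b[m].mean()*1000).round(1))
E
python3 tips.py
```

```text
side 1 83 f 0.27 low z rel [24.7 25.1 25.3 26.4 28.3 28.3 29.  29.1] ab of low [] b mean 8.5
side -1 78 f 0.27 low z rel [23.  26.  26.2 26.4 27.1 27.6 29.2 29.8] ab of low [] b mean 8.2
```

```bash
sed -i 's/<70)/<255)/' tips.py; python3 tips.py
```

```text
side 1 117 f 0.27 low z rel [20.  20.8 21.9 23.5 23.5 23.7 24.7 24.8] ab of low [] b mean 6.1
side -1 95 f 0.27 low z rel [21.  21.5 21.6 23.3 24.9 25.6 26.3 27.4] ab of low [] b mean 8.5
```

Run:
```python
from h import *
c=manip.camera("side");C=cloud(c);o=manip.get_obs();p=np.array(o["ee_pos"]);print(p)
yv=np.array([np.cos(.274),np.sin(.274),0])
for s in(1,-1):
    for dz in(.01,0,-.01): print(s,dz,proj(c,[p+s*.04*yv+[0,0,dz]])[0].round(1))
for u in range(155,170,2): print(u,[tuple(C[v,u].round(3)) for v in (186,189,191,193)])
for u in (192,194,196,198,200): print(u,[tuple(C[v,u].round(3)) for v in (188,191,193,195,197)])
```

```text
[0.62950431 0.09212452 0.04663009]
1 0.01 [164.8 195.4]
1 0 [165.3 198.9]
1 -0.01 [165.7 202.3]
-1 0.01 [197.4 197.8]
-1 0 [197.7 201.3]
-1 -0.01 [197.9 204.8]
155 [(np.float64(0.776), np.float64(0.001), np.float64(0.002)), (np.float64(0.769), np.float64(0.012), np.float64(-0.0)), (np.float64(0.763), np.float64(0.021), np.float64(-0.001)), (np.float64(0.754), np.float64(0.032), np.float64(0.002))]
157 [(np.float64(0.772), np.float64(-0.003), np.float64(0.0)), (np.float64(0.762), np.float64(0.012), np.float64(0.001)), (np.float64(0.757), np.float64(0.019), np.float64(0.0)), (np.float64(0.75), np.float64(0.028), np.float64(0.0))]
159 [(np.float64(0.674), np.float64(0.112), np.float64(0.086)), (np.float64(0.674), np.float64(0.114), np.float64(0.079)), (np.float64(0.752), np.float64(0.017), np.float64(-0.0)), (np.float64(0.744), np.float64(0.028), np.float64(0.002))]
161 [(np.float64(0.668), np.float64(0.113), np.float64(0.088)), (np.float64(0.667), np.float64(0.116), np.float64(0.082)), (np.float64(0.671), np.float64(0.111), np.float64(0.073)), (np.float64(0.74), np.float64(0.024), np.f
[... 1769 characters left out ...]
0.587), np.float64(0.093), np.float64(0.072)), (np.float64(0.629), np.float64(0.025), np.float64(0.016))]
198 [(np.float64(0.584), np.float64(0.088), np.float64(0.089)), (np.float64(0.584), np.float64(0.088), np.float64(0.081)), (np.float64(0.585), np.float64(0.087), np.float64(0.075)), (np.float64(0.644), np.float64(-0.009), np.float64(-0.001)), (np.float64(0.628), np.float64(0.018), np.float64(0.012))]
200 [(np.float64(0.58), np.float64(0.085), np.float64(0.089)), (np.float64(0.58), np.float64(0.085), np.float64(0.081)), (np.float64(0.643), np.float64(-0.018), np.float64(0.0)), (np.float64(0.638), np.float64(-0.009), np.float64(0.0)), (np.float64(0.633), np.float64(-0.0), np.float64(0.0))]
```

>>> carry_out(
  targets=[
    {"delta_pos": [0.58, 0.5, 1], "yaw": 0},
    {"delta_pos": [0.58, 0.5, 2], "yaw": 0},
    {"delta_pos": [0.58, 0.5, 2.6], "yaw": 0},
    {"delta_pos": [0.58, 0.5, 2.6], "yaw": 0},
  ],
)

```text
time: 3.08
ee_pos: [0.6316, 0.0992, 0.0187]
tcp_rot: [-0.001, 0.604, 0.797, -0.001]
force: [-0.6, 0.0, -0.4]
gripper_width: 0.0741
grip_force: 0.0
```

```bash
python3 tips.py; python3 plan.py
python3 - <<'E'
from h import *
for n in("side",):
    c=manip.camera(n); o=manip.get_obs(); p=proj(c,[o["ee_pos"]])[0].astype(int); print(n,p)
    a=c["img"][max(0,p[1]-70):p[1]+50,max(0,p[0]-80):p[0]+80]; cv2.imwrite(f"pics/{n}2.png",cv2.resize(a,None,fx=4.5,fy=4.5,interpolation=cv2.INTER_CUBIC))
E
```

```text
side 1 241 f 0.27 low z rel [-22.5 -21.  -20.9 -20.7 -20.7 -20.7 -20.6 -20.6] ab of low [29. 25. 27. 73. 70. 68. 30. 26. 73. 70. 66. 66.] b mean 3.0
side -1 274 f 0.27 low z rel [-21.7 -21.3 -21.2 -21.  -21.  -21.  -20.9 -20.8] ab of low [-26. -27. -28. -26. -28. -29. -27. -28. -28. -27. -28. -28.] b mean 3.3
top -1 165 f 0.27 low z rel [-24.4 -24.  -23.9 -23.6 -23.4 -23.2 -23.  -22.9] ab of low [-28. -27. -29. -29. -30. -29. -31. -31. -32. -33. -33. -34.] b mean -1.8
t 3.17 [0.6324 0.0991 0.0197] phi 0.274 w 0.0742 F [-0.6 -0.2  1.2] g 0.0 tilt [-0. -0.]
side [179 210]
```

View pics/side2.png

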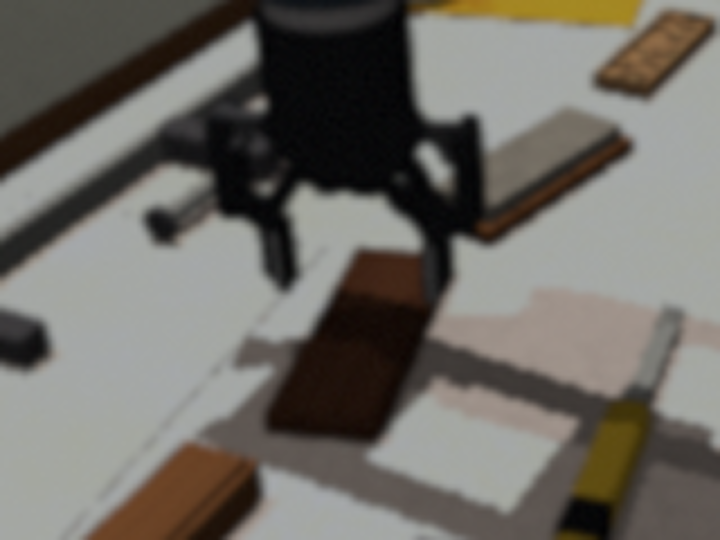

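The side view shows the tips at crop (285,285) and (432,295), still well above the bench and apparently higher than the stated TCP. I'll probe downward gently.

>>> carry_out(
  targets=[
    {"delta_pos": [0, 0, 0.2], "yaw": 0},
    {"delta_pos": [0, 0, 0.4], "yaw": 0},
    {"delta_pos": [0, 0, 0.6], "yaw": 0},
    {"delta_pos": [0, 0, 0.6], "yaw": 0},
  ],
)

```text
time: 3.72
ee_pos: [0.6322, 0.0992, 0.0136]
tcp_rot: [-0.0, 0.604, 0.797, -0.0]
force: [-0.4, 0.4, 1.0]
gripper_width: 0.0741
grip_force: 0.0
```

```bash
python3 plan.py
python3 - <<'E'
from h import *
c=manip.camera("side");C=cloud(c);o=manip.get_obs();p=np.array(o["ee_pos"])
d=C[...,:2]-p[:2]; yv=np.array([np.cos(.274),np.sin(.274)]); a=d@yv
g=c["img"].max(2)
m=(np.abs(a)>.033)&(np.abs(a)<.06)&(np.linalg.norm(d,axis=2)<.06)&(C[...,2]>.006)&(C[...,2]<.08)
for s in(1,-1):
    q=C[m&(a*s>0)]; print(s,len(q),np.sort(q[:,2]).round(4)[:15])
E
```

```text
t 3.73 [0.6322 0.0992 0.0136] phi 0.274 w 0.0741 F [-0.4  0.4  1. ] g 0.0 tilt [-0.001  0.   ]
1 127 [0.034  0.0352 0.0358 0.0365 0.0384 0.0385 0.039  0.0402 0.0404 0.0405
 0.0406 0.0407 0.0408 0.0408 0.0409]
-1 109 [0.0347 0.0352 0.0352 0.0356 0.0389 0.0389 0.0389 0.0391 0.0396 0.0411
 0.0418 0.042  0.0421 0.0422 0.0426]
```

>>> carry_out(
  targets=[
    {"delta_pos": [0, 0, 0.2], "yaw": 0},
    {"delta_pos": [0, 0, 0.4], "yaw": 0},
    {"delta_pos": [0, 0, 0.6], "yaw": 0},
    {"delta_pos": [0, 0, 0.6], "yaw": 0},
  ],
)

```text
time: 4.28
ee_pos: [0.6322, 0.0992, 0.0076]
tcp_rot: [-0.0, 0.604, 0.797, -0.0]
force: [-1.0, -0.6, 0.3]
gripper_width: 0.0736
grip_force: 0.0
```

```bash
python3 plan.py
cat > low.py <<'E'
from h import *
import sys
c=manip.camera("side");C=cloud(c);o=manip.get_obs();p=np.array(o["ee_pos"]);f=float(sys.argv[1])
d=C[...,:2]-p[:2]; yv=np.array([np.cos(f),np.sin(f)]); a=d@yv
m=(np.abs(a)>.033)&(np.abs(a)<.06)&(np.linalg.norm(d,axis=2)<.06)&(C[...,2]>.006)&(C[...,2]<.08)
for s in(1,-1):
    q=C[m&(a*s>0)]; print(s,len(q),np.sort(q[:,2]).round(4)[:10], np.median(q,0).round(4))
E
python3 low.py .274
```

```text
t 4.28 [0.6322 0.0992 0.0076] phi 0.274 w 0.0736 F [-1.  -0.6  0.3] g 0.0 tilt [-0.  0.]
1 162 [0.0281 0.0282 0.0284 0.0287 0.03   0.0302 0.0314 0.0319 0.0324 0.0329] [0.6684 0.1196 0.0566]
-1 144 [0.0272 0.0291 0.0305 0.0312 0.0321 0.0328 0.0333 0.0335 0.0337 0.0342] [0.5875 0.0961 0.0596]
```

Free air with TCP at 7.6 mm: tips really stand ~20 mm above the reported TCP. Going on by measured tip height.

>>> carry_out(
  targets=[
    {"delta_pos": [0, 0, 0.4], "yaw": 0},
    {"delta_pos": [0, 0, 0.8], "yaw": 0},
    {"delta_pos": [0, 0, 1.2], "yaw": 0},
    {"delta_pos": [0, 0, 1.4], "yaw": 0},
    {"delta_pos": [0, 0, 1.4], "yaw": 0},
  ],
)

```text
time: 4.95
ee_pos: [0.6322, 0.0992, -0.0064]
tcp_rot: [-0.0, 0.604, 0.797, -0.0]
force: [-1.1, -0.8, 0.7]
gripper_width: 0.0741
grip_force: 0.0
```

```bash
python3 plan.py;python3 low.py .274
python3 - <<'E'
from h import *
ims=[]
for n in("side","top"):
    c=manip.camera(n); o=manip.get_obs(); p=proj(c,[o["ee_pos"]])[0].astype(int); print(n,p)
    a=c["img"][max(0,p[1]-60):p[1]+40,max(0,p[0]-50):p[0]+50]; ims.append(cv2.resize(a,(400,400),interpolation=cv2.INTER_CUBIC))
cv2.imwrite("pics/s3.png",np.hstack(ims))
E
```

```text
t 4.95 [ 0.6322  0.0992 -0.0064] phi 0.274 w 0.0741 F [-1.1 -0.8  0.7] g 0.0 tilt [-0.  0.]
1 203 [0.0135 0.015  0.0156 0.0165 0.0181 0.0182 0.0186 0.0187 0.019  0.0194] [0.6693 0.1203 0.0509]
-1 201 [0.0137 0.014  0.0149 0.0151 0.0174 0.0174 0.0197 0.0209 0.0215 0.0224] [0.5886 0.0959 0.0589]
side [180 219]
top [182 146]
```

View pics/s3.png

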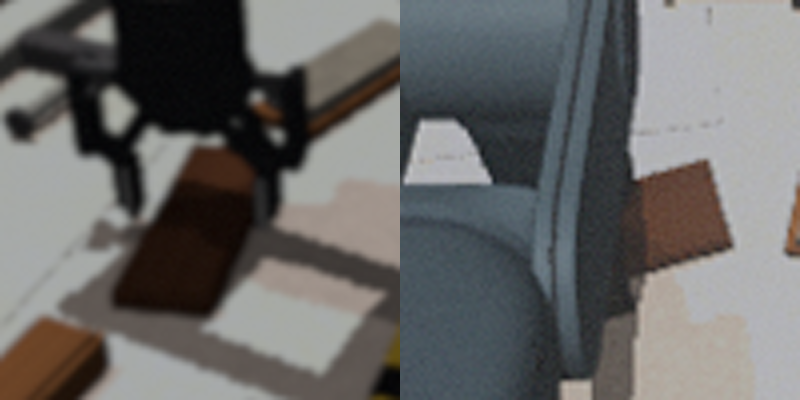

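```bash
cat > low.py <<'E'
from h import *
import sys
f=float(sys.argv[1]); hz=float(sys.argv[2])   # tool angle, height of tips to list from
c=manip.camera("side");C=cloud(c);o=manip.get_obs();p=np.array(o["ee_pos"])
d=C[...,:2]-p[:2]; yv=np.array([np.cos(f),np.sin(f)]); xv=np.array([-yv[1],yv[0]]); a=d@yv;b=d@xv
for s in(1,-1):
    m=(a*s>.01)&(a*s<.06)&(np.abs(b)<.05)&(C[...,2]>hz)&(C[...,2]<hz+.02)
    print(s,m.sum(),"a",np.percentile(a[m]*1000,[5,50,95]).round(1),"b",np.percentile(b[m]*1000,[5,25,50,75,95]).round(1),"z",np.sort(C[...,2][m]*1000)[:6].round(1))
E
python3 low.py .274 .019
python3 - <<'E'
from loc import *
c=manip.camera("side")
P=local(c,np.array([.633,.1]),.1,.011,.0175); print(rect(P[:,:2]))
E
```

```text
1 53 a [35.7 37.3 48.6] b [-7.1  2.   7.5 11.7 13.7] z [20.3 20.5 20.5 20.7 21.6 22.2]
-1 48 a [-50.1 -43.3 -36.4] b [-2.7  6.9  8.9 11.6 13.1] z [19.5 20.5 20.8 21.6 21.6 22.2]
(array([0.62999609, 0.10179735]), np.float64(0.15884377716458542), (158.65496826171875, 82.40450286865234))
```

>>> carry_out(
  targets=[
    {"delta_pos": [0, 0, 0.3], "yaw": 0},
    {"delta_pos": [0, 0, 0.6], "yaw": 0},
    {"delta_pos": [0, 0, 0.6], "yaw": 0},
    {"delta_pos": [0, 0, 0.6], "yaw": 0},
    {"delta_pos": [0, 0, 0.6], "yaw": 0},
    {"delta_pos": [0, 0, 0.6], "yaw": 0},
  ],
  hand=5.0,
)

```text
time: 5.95
ee_pos: [0.6329, 0.0992, -0.0082]
tcp_rot: [0.001, 0.604, 0.797, 0.001]
force: [-8.9, -0.4, 25.4]
gripper_width: 0.0577
grip_force: 58.9
```

```bash
python3 plan.py; python3 low.py .274 .006
```

```text
t 5.95 [ 0.6329  0.0992 -0.0082] phi 0.275 w 0.0577 F [-8.9 -0.4 25.4] g 58.9 tilt [ 0.002 -0.   ]
1 204 a [10.8 21.  33.6] b [-41.2 -16.2   7.   21.9  45.2] z [11.1 11.2 11.8 11.8 12.  12.3]
-1 181 a [-37.4 -20.8 -10.6] b [-19.8   6.2  14.3  33.   46.6] z [6.2 6.3 7.8 8.6 8.8 9.8]
```

>>> carry_out(
  targets=[
    {"delta_pos": [0, 0, -0.4], "yaw": 0},
    {"delta_pos": [0, 0, -0.4], "yaw": 0},
    {"delta_pos": [0, 0, -0.4], "yaw": 0},
  ],
)

```text
time: 6.38
ee_pos: [0.6326, 0.0991, -0.008]
tcp_rot: [0.0, 0.604, 0.797, 0.0]
force: [-1.5, 0.1, 5.5]
gripper_width: 0.0577
grip_force: 64.7
```

```bash
python3 plan.py
python3 - <<'E'
from h import *
c=manip.camera("side"); o=manip.get_obs(); p=proj(c,[o["ee_pos"]])[0].astype(int); print(p)
a=c["img"][p[1]-50:p[1]+30,p[0]-50:p[0]+50]; cv2.imwrite("pics/s4.png",cv2.resize(a,(750,600),interpolation=cv2.INTER_CUBIC))
E
```

```text
t 6.38 [ 0.6326  0.0991 -0.008 ] phi 0.274 w 0.0577 F [-1.5  0.1  5.5] g 64.7 tilt [0. 0.]
[180 219]
```

View pics/s4.png

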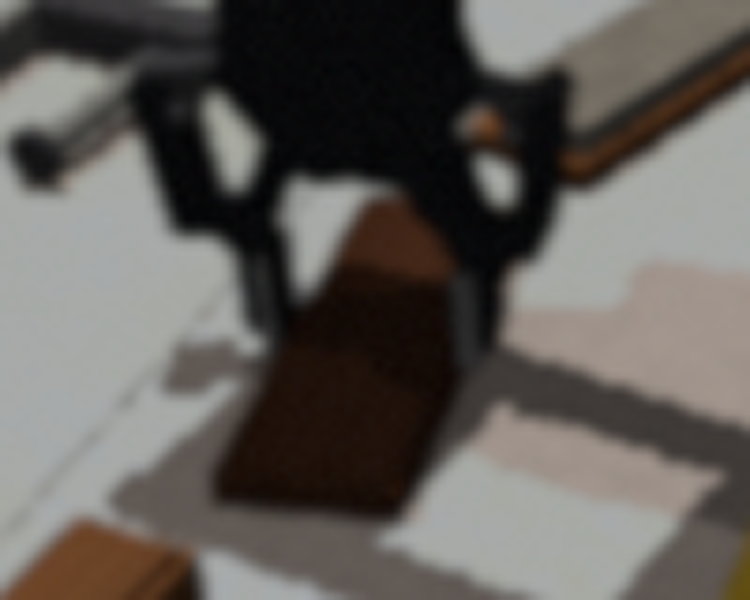

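>>> carry_out(
  targets=[
    {"delta_pos": [0, 0, -1], "yaw": 0},
    {"delta_pos": [0, 0, -3], "yaw": 0},
    {"delta_pos": [0, 0, -6], "yaw": 0},
    {"delta_pos": [0, 0, -6], "yaw": 0},
    {"delta_pos": [0, 0, -6], "yaw": 0},
  ],
)

```text
time: 7.05
ee_pos: [0.6318, 0.0992, 0.051]
tcp_rot: [-0.001, 0.604, 0.797, -0.0]
force: [-1.0, 0.4, -1.1]
gripper_width: 0.0578
grip_force: 64.2
```

```bash
python3 plan.py
python3 - <<'E'
from h import *
c=manip.camera("side"); C=cloud(c);o=manip.get_obs(); P=np.array(o["ee_pos"])
p=proj(c,[P])[0].astype(int); print(p)
a=c["img"][p[1]-50:p[1]+30,p[0]-50:p[0]+50]; cv2.imwrite("pics/s5.png",cv2.resize(a,(750,600),interpolation=cv2.INTER_CUBIC))
i=c["img"].astype(int); m=(i[...,2]>i[...,0]+12)&(np.linalg.norm(C-P-[0,0,.02],axis=2)<.1)&(C[...,2]>.02)
Q=C[m]; print(m.sum(),rect(Q[:,:2]),np.percentile(Q[:,2],[2,10,50,90,98]).round(4))
E
```

```text
t 7.05 [0.6318 0.0992 0.051 ] phi 0.274 w 0.0578 F [-1.   0.4 -1.1] g 64.2 tilt [-0.001  0.   ]
[178 200]
776 (array([0.62823737, 0.10082905]), np.float64(0.2811139968944627), (159.51303100585938, 56.489295959472656)) [0.0654 0.071  0.0749 0.076  0.0768]
```

View pics/s5.png

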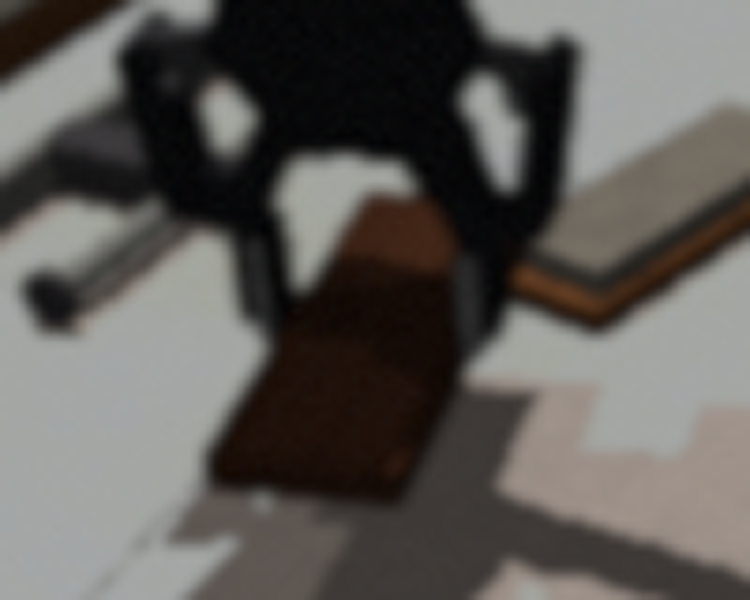

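Held level; its underside rides 8 mm above the reported TCP (top .075, TCP .051). On to the press board.

```bash
python3 plan.py .468 .325 .05 .102
```

```text
t 7.10 [0.6314 0.0992 0.0505] phi 0.275 w 0.0577 F [ 0.1 -0.1 -0.7] g 64.2 tilt [-0.002  0.   ]
[26.17 -9.6   0.09] yaw 9.9
```

>>> carry_out(
  targets=[
    {"delta_pos": [4, -1.5, -2], "yaw": 2},
    {"delta_pos": [9, -3.3, -2], "yaw": 4},
    {"delta_pos": [14.5, -5.3, -2], "yaw": 6},
    {"delta_pos": [20, -7.3, -2], "yaw": 8},
    {"delta_pos": [24, -8.8, -2], "yaw": 9.9},
    {"delta_pos": [26.2, -9.6, -1], "yaw": 9.9},
    {"delta_pos": [26.2, -9.6, 0.5], "yaw": 9.9},
    {"delta_pos": [26.2, -9.6, 2], "yaw": 9.9},
    {"delta_pos": [26.2, -9.6, 2], "yaw": 9.9},
    {"delta_pos": [26.2, -9.6, 2], "yaw": 9.9},
  ],
)

```text
time: 8.35
ee_pos: [0.4697, 0.3246, 0.0317]
tcp_rot: [-0.0, 0.671, 0.742, -0.0]
force: [0.7, -0.1, -1.1]
gripper_width: 0.0576
grip_force: 64.5
```

```bash
python3 plan.py .468 .325 .010 .102
cat > col.py <<'E'
from h import *
# brown/held thing near TCP in both views, by band of height
import sys
z0,z1=float(sys.argv[1]),float(sys.argv[2])
o=manip.get_obs(); P=np.array(o["ee_pos"])
for n in("top","side"):
    c=manip.camera(n); C=cloud(c); i=c["img"].astype(int)
    m=(i[...,2]>i[...,0]+12)&(np.linalg.norm(C[...,:2]-P[:2],axis=2)<.1)&(C[...,2]>z0)&(C[...,2]<z1)
    Q=C[m]; print(n,m.sum(),rect(Q[:,:2]) if len(Q)>5 else 0,np.median(Q[:,2]).round(4))
    g=(i.max(2)-i.min(2)<25)&(np.linalg.norm(C[...,:2]-[.468,.325],axis=2)<.11)&(C[...,2]>.012)&(C[...,2]<.023)
    Q=C[g]; print(" grey",g.sum(),rect(Q[:,:2]) if len(Q)>5 else 0)
E
python3 col.py .03 .06
```

```text
t 8.35 [0.4697 0.3246 0.0317] phi 0.100 w 0.0576 F [ 0.7 -0.1 -1.1] g 64.5 tilt [-0. -0.]
[ 0.06 -0.16  2.17] yaw -0.1
top 599 (array([0.47459592, 0.28675357]), np.float64(0.06614834833063399), (88.0521011352539, 59.5323371887207)) 0.055
 grey 612 (array([0.47324768, 0.2824996 ]), np.float64(0.10417275015413585), (109.03875732421875, 86.8267593383789))
side 1855 (array([0.46868216, 0.32683667]), np.float64(0.08813054186014946), (157.2267303466797, 60.92881393432617)) 0.0558
 grey 1913 (array([0.4664025 , 0.32537701]), np.float64(0.08997230916864263), (191.3963623046875, 88.6441879272461))
```

>>> carry_out(
  targets=[
    {"delta_pos": [-0.1, -0.2, 0.8], "yaw": 0},
    {"delta_pos": [-0.1, -0.2, 1.5], "yaw": 0},
    {"delta_pos": [-0.1, -0.2, 1.9], "yaw": 0},
    {"delta_pos": [-0.1, -0.2, 2.15], "yaw": 0},
    {"delta_pos": [-0.1, -0.2, 2.15], "yaw": 0},
  ],
)

```text
time: 9.07
ee_pos: [0.4671, 0.3242, 0.0103]
tcp_rot: [0.0, 0.67, 0.742, 0.0]
force: [0.4, -0.2, -1.2]
gripper_width: 0.0574
grip_force: 64.5
```

>>> carry_out(
  targets=[
    {"delta_pos": [0, 0, 0], "yaw": 0},
    {"delta_pos": [0, 0, 0], "yaw": 0},
    {"delta_pos": [0, 0, 0], "yaw": 0},
    {"delta_pos": [0, 0, -1], "yaw": 0},
    {"delta_pos": [0, 0, -4], "yaw": 0},
    {"delta_pos": [0, 0, -8], "yaw": 0},
    {"delta_pos": [0, 0, -8], "yaw": 0},
  ],
  hand=7.4,
)

```text
time: 9.95
ee_pos: [0.4697, 0.3254, 0.0945]
tcp_rot: [0.002, 0.67, 0.742, 0.004]
force: [0.2, 0.2, 0.2]
gripper_width: 0.0743
grip_force: 0.0
```

```bash
python3 plan.py .629 -.303 .08 -.02; python3 col.py .026 .04
```

```text
t 9.95 [0.4697 0.3254 0.0945] phi 0.102 w 0.0743 F [0.2 0.2 0.2] g 0.0 tilt [0.007 0.003]
[-64.14   9.45   1.37] yaw 7.0
top 814 (array([0.47021783, 0.30131537]), np.float64(0.08798425109252017), (117.62665557861328, 58.549156188964844)) 0.0335
 grey 709 (array([0.47071295, 0.31065189]), np.float64(0.10249061438585771), (164.72352600097656, 87.37487030029297))
side 2376 (array([0.46576526, 0.32475543]), np.float64(0.09682077771459263), (160.11801147460938, 59.59901428222656)) 0.0338
 grey 1756 (array([0.46729153, 0.32501865]), np.float64(0.10212813319436287), (192.234130859375, 89.655517578125))
```

>>> carry_out(
  targets=[
    {"delta_pos": [-5, 0.7, 0], "yaw": 3},
    {"delta_pos": [-11, 1.6, 0], "yaw": 7},
    {"delta_pos": [-17, 2.5, 0], "yaw": 7},
    {"delta_pos": [-23, 3.4, 0], "yaw": 7},
    {"delta_pos": [-29, 4.3, 0], "yaw": 7},
    {"delta_pos": [-35, 5.2, 0], "yaw": 7.5},
    {"delta_pos": [-41, 6, 0], "yaw": 7.5},
    {"delta_pos": [-47, 6.9, 0], "yaw": 7.5},
    {"delta_pos": [-53, 7.8, 0], "yaw": 7.5},
    {"delta_pos": [-59, 8.7, 0.5], "yaw": 7.5},
    {"delta_pos": [-64.1, 9.45, 1.5], "yaw": 7.5},
    {"delta_pos": [-64.1, 9.45, 3], "yaw": 7.5},
  ],
  hand=5.8,
)

```text
time: 11.55
ee_pos: [0.6258, -0.3083, 0.0583]
tcp_rot: [0.0, 0.719, 0.695, -0.0]
force: [1.1, 1.3, 0.8]
gripper_width: 0.0582
grip_force: 0.0
```

>>> carry_out(
  targets=[
    {"delta_pos": [0, 0, 1], "yaw": 0},
    {"delta_pos": [0, 0, 1], "yaw": 0},
    {"delta_pos": [0, 0, 1], "yaw": 0},
  ],
)

```text
time: 11.92
ee_pos: [0.6265, -0.3027, 0.0508]
tcp_rot: [0.0, 0.717, 0.697, 0.0]
force: [-0.4, -0.9, 1.1]
gripper_width: 0.058
grip_force: 0.0
```

```bash
python3 plan.py .629 -.304 .02 -.03  .629 -.304 -.009 -.03
cat > pk.py <<'E'
from h import *
import sys
# region near given xy in given height band: rect per view + fingers lowest z
x,y,r,z0,z1=map(float,sys.argv[1:6])
for n in("top","side"):
    c=manip.camera(n); C=cloud(c); i=c["img"].astype(int)
    m=(i[...,2]>i[...,0]+20)&(np.linalg.norm(C[...,:2]-[x,y],axis=2)<r)&(C[...,2]>z0)&(C[...,2]<z1)
    q,l,st,_=cv2.connectedComponentsWithStats(m.astype(np.uint8)); k=1+np.argmax(st[1:,4]) if q>1 else 0; Q=C[l==k]
    a,t,s=rect(Q[:,:2]); print(n,len(Q),a.round(4),"%.3f"%t,np.round(s,1),"z",np.percentile(Q[:,2],[10,50,90]).round(4))
E
python3 pk.py .629 -.303 .08 .006 .02
```

```text
t 11.93 [ 0.6265 -0.3027  0.0508] phi -0.028 w 0.0580 F [-0.4 -0.9  1.1] g 0.0 tilt [ 0. -0.]
[-0.13  0.26  3.08] yaw 0.1
[-0.13  0.26  5.98] yaw 0.1
top 196608 [ 0.7835 -0.1083] -0.026 [2280.4 1484. ] z [-0.005   0.0014  0.6446]
side 244 [ 0.6285 -0.3007] -0.041 [133.4  43.4] z [0.0084 0.012  0.0145]
```

>>> carry_out(
  targets=[
    {"delta_pos": [0, 0.22, 1.5], "yaw": 0.3},
    {"delta_pos": [0, 0.22, 3.5], "yaw": 0.3},
    {"delta_pos": [0, 0.22, 5], "yaw": 0.3},
    {"delta_pos": [0, 0.22, 5.5], "yaw": 0.3},
    {"delta_pos": [0, 0.22, 5.5], "yaw": 0.3},
  ],
)

```text
time: 12.65
ee_pos: [0.628, -0.3039, -0.0055]
tcp_rot: [-0.001, 0.719, 0.695, -0.0]
force: [-0.0, 0.7, 0.2]
gripper_width: 0.0585
grip_force: 0.0
```

```bash
python3 plan.py; python3 low.py -.033 .003
```

```text
t 12.65 [ 0.628  -0.3039 -0.0055] phi -0.035 w 0.0585 F [-0.   0.7  0.2] g 0.0 tilt [-0.001  0.001]
1 74 a [11.2 20.6 35. ] b [-38.2 -17.1   3.5  15.5  40.9] z [7.1 7.9 7.9 8.2 8.3 8.4]
-1 57 a [-40.1 -19.9 -10.5] b [-9.7  4.8 13.8 31.6 49.2] z [3.4 4.8 5.1 5.5 5.7 6.4]
```

>>> carry_out(
  targets=[
    {"delta_pos": [0, 0, 0.2], "yaw": 0},
    {"delta_pos": [0, 0, 0.4], "yaw": 0},
    {"delta_pos": [0, 0, 0.4], "yaw": 0},
  ],
)

```text
time: 13.08
ee_pos: [0.6284, -0.304, -0.0086]
tcp_rot: [0.0, 0.719, 0.695, 0.0]
force: [-0.3, 0.2, -0.7]
gripper_width: 0.058
grip_force: 0.0
```

>>> carry_out(
  targets=[
    {"delta_pos": [0, 0, 0], "yaw": 0},
    {"delta_pos": [0, 0, -0.1], "yaw": 0},
    {"delta_pos": [0, 0, -0.2], "yaw": 0},
    {"delta_pos": [0, 0, -0.2], "yaw": 0},
    {"delta_pos": [0, 0, -0.2], "yaw": 0},
  ],
  hand=3,
)

```text
time: 13.7
ee_pos: [0.6283, -0.304, -0.0068]
tcp_rot: [-0.0, 0.719, 0.695, -0.0]
force: [0.3, -0.4, -0.3]
gripper_width: 0.0423
grip_force: 61.2
```

>>> carry_out(
  targets=[
    {"delta_pos": [0, 0, -1], "yaw": 0},
    {"delta_pos": [0, 0, -4], "yaw": 0},
    {"delta_pos": [0, 0, -8], "yaw": 0},
    {"delta_pos": [0, 0, -8], "yaw": 0},
  ],
)

```text
time: 14.2
ee_pos: [0.631, -0.3058, 0.0787]
tcp_rot: [0.004, 0.719, 0.695, 0.001]
force: [1.3, 0.0, 1.0]
gripper_width: 0.0419
grip_force: 61.2
```

```bash
python3 plan.py .467 .3245 .08 .10; python3 pk.py .629 -.303 .08 .07 .115
```

```text
t 14.20 [ 0.631  -0.3058  0.0787] phi -0.034 w 0.0419 F [1.3 0.  1. ] g 61.2 tilt [ 0.007 -0.005]
[ 62.43 -18.55  -0.58] yaw -7.7
top 36 [ 0.6387 -0.3644] 1.480 [23.6 12.6] z [0.0958 0.0996 0.1025]
side 234 [ 0.6397 -0.3008] 0.212 [137.5  52.9] z [0.0915 0.0966 0.0995]
```

>>> carry_out(
  targets=[
    {"delta_pos": [5, -1.5, 0], "yaw": -2},
    {"delta_pos": [11, -3.3, 0], "yaw": -5},
    {"delta_pos": [17, -5, 0], "yaw": -7.7},
    {"delta_pos": [23, -6.8, 0], "yaw": -7.7},
    {"delta_pos": [29, -8.6, 0], "yaw": -7.7},
    {"delta_pos": [35, -10.4, 0], "yaw": -7.7},
    {"delta_pos": [41, -12.2, 0], "yaw": -7.7},
    {"delta_pos": [47, -14, 0], "yaw": -7.7},
    {"delta_pos": [53, -15.7, 0], "yaw": -7.7},
    {"delta_pos": [59, -17.5, 0], "yaw": -7.7},
    {"delta_pos": [62.4, -18.5, 1], "yaw": -7.7},
    {"delta_pos": [62.4, -18.5, 2], "yaw": -7.7},
  ],
)

```text
time: 15.8
ee_pos: [0.4629, 0.3281, 0.0519]
tcp_rot: [-0.001, 0.669, 0.743, -0.001]
force: [-0.8, 0.1, -0.9]
gripper_width: 0.0426
grip_force: 61.3
```

>>> carry_out(
  targets=[
    {"delta_pos": [0, 0, 0], "yaw": 0},
    {"delta_pos": [0, 0, 0], "yaw": 0},
    {"delta_pos": [0, 0, 0], "yaw": 0},
  ],
)

```text
time: 16.18
ee_pos: [0.4657, 0.325, 0.0537]
tcp_rot: [0.0, 0.672, 0.741, 0.0]
force: [-0.1, -0.1, -0.5]
gripper_width: 0.0423
grip_force: 61.3
```

```bash
python3 plan.py .466 .3245 .041 .097; python3 pk.py .467 .325 .1 .052 .1;python3 pk.py .467 .325 .1 .028 .038
```

```text
t 16.18 [0.4657 0.325  0.0537] phi 0.098 w 0.0423 F [-0.1 -0.1 -0.5] g 61.3 tilt [0.001 0.   ]
[-0.05  0.02  1.27] yaw 0.1
top 486 [0.4692 0.2948] 0.108 [72.3 42.4] z [0.0677 0.0725 0.077 ]
side 1227 [0.4633 0.3357] 0.104 [112.3  44.4] z [0.0687 0.0726 0.0757]
top 206 [0.4729 0.2682] -1.484 [56.7 50.4] z [0.0296 0.0329 0.0361]
side 306 [0.4593 0.387 ] -1.494 [53.2 33. ] z [0.0311 0.0339 0.0353]
```

>>> carry_out(
  targets=[
    {"delta_pos": [-0.15, 0.1, 1], "yaw": 0},
    {"delta_pos": [-0.15, 0.1, 2], "yaw": 0},
    {"delta_pos": [-0.15, 0.1, 2.4], "yaw": 0},
    {"delta_pos": [-0.15, 0.1, 2.65], "yaw": 0},
    {"delta_pos": [-0.15, 0.1, 2.65], "yaw": 0},
  ],
)

```text
time: 17.0
ee_pos: [0.466, 0.3246, 0.0266]
tcp_rot: [-0.0, 0.671, 0.742, -0.0]
force: [-0.6, 0.2, -0.4]
gripper_width: 0.042
grip_force: 61.3
```

```bash
python3 plan.py; python3 pk.py .467 .325 .1 .042 .054
```

```text
t 17.00 [0.466  0.3246 0.0266] phi 0.100 w 0.0420 F [-0.6  0.2 -0.4] g 61.3 tilt [-0. -0.]
top 370 [0.4702 0.2946] 0.086 [72.8 43. ] z [0.0432 0.0463 0.05  ]
side 1064 [0.4639 0.3348] 0.094 [112.9  44.9] z [0.0428 0.0466 0.049 ]
```

>>> carry_out(
  targets=[
    {"delta_pos": [0, 0, 0.1], "yaw": 0},
    {"delta_pos": [0, 0, 0.1], "yaw": 0},
  ],
)

```text
time: 17.35
ee_pos: [0.4661, 0.3246, 0.026]
tcp_rot: [0.0, 0.671, 0.742, 0.0]
force: [-0.0, 0.8, -1.0]
gripper_width: 0.0424
grip_force: 61.3
```

>>> carry_out(
  targets=[
    {"delta_pos": [0, 0, 0], "yaw": 0},
    {"delta_pos": [0, 0, 0], "yaw": 0},
    {"delta_pos": [0, 0, 0], "yaw": 0},
    {"delta_pos": [0, 0, -1], "yaw": 0},
    {"delta_pos": [0, 0, -4], "yaw": 0},
    {"delta_pos": [0, 0, -6], "yaw": 0},
    {"delta_pos": [0, 0, -6], "yaw": 0},
  ],
  hand=6.2,
)

```text
time: 18.23
ee_pos: [0.4676, 0.3253, 0.0881]
tcp_rot: [0.001, 0.671, 0.742, 0.002]
force: [0.2, 0.2, 0.6]
gripper_width: 0.0621
grip_force: 0.0
```

```bash
python3 plan.py .474 -.331 .06 -.07; python3 pk.py .467 .325 .1 .041 .054;python3 pk.py .467 .325 .1 .028 .038; python3 pk.py .474 -.331 .09 .003 .015
```

```text
t 18.23 [0.4676 0.3253 0.0881] phi 0.100 w 0.0621 F [0.2 0.2 0.6] g 0.0 tilt [0.004 0.002]
[-65.37  -5.93   2.69] yaw 9.7
top 507 [0.4685 0.3062] 0.100 [96.3 42.5] z [0.0421 0.0455 0.0491]
side 1416 [0.465  0.3261] 0.108 [130.2  45. ] z [0.0418 0.0455 0.0482]
top 220 [0.4718 0.2777] 0.106 [69.5 58.1] z [0.0295 0.0327 0.036 ]
side 235 [0.4603 0.3936] -1.479 [51.5 19.8] z [0.0317 0.0345 0.0361]
top 1245 [ 0.4742 -0.3335] -0.071 [142.8  58. ] z [0.0049 0.0077 0.0107]
side 363 [ 0.4748 -0.3313] -0.075 [148.5  59.4] z [0.007  0.0086 0.0098]
```

>>> carry_out(
  targets=[
    {"delta_pos": [-5, -0.45, 0], "yaw": 3},
    {"delta_pos": [-11, -1, 0], "yaw": 8},
    {"delta_pos": [-17, -1.5, 0], "yaw": 9.7},
    {"delta_pos": [-23, -2.1, 0], "yaw": 9.7},
    {"delta_pos": [-29, -2.6, 0], "yaw": 9.7},
    {"delta_pos": [-35, -3.2, 0], "yaw": 9.7},
    {"delta_pos": [-41, -3.7, 0], "yaw": 9.7},
    {"delta_pos": [-47, -4.2, 0], "yaw": 9.7},
    {"delta_pos": [-53, -4.8, 0], "yaw": 9.7},
    {"delta_pos": [-59, -5.3, 1], "yaw": 9.7},
    {"delta_pos": [-65.4, -5.9, 3], "yaw": 9.7},
    {"delta_pos": [-65.4, -5.9, 5], "yaw": 9.7},
  ],
  hand=6.8,
)

```text
time: 20.02
ee_pos: [0.4727, -0.3371, 0.035]
tcp_rot: [0.001, 0.733, 0.681, -0.0]
force: [-0.2, 0.8, -0.6]
gripper_width: 0.0682
grip_force: 0.0
```

>>> carry_out(
  targets=[
    {"delta_pos": [0, 0, 0.5], "yaw": 0},
    {"delta_pos": [0, 0, 1], "yaw": 0},
    {"delta_pos": [0, 0, 1], "yaw": 0},
    {"delta_pos": [0, 0, 1], "yaw": 0},
  ],
)

```text
time: 20.52
ee_pos: [0.4733, -0.3316, 0.0267]
tcp_rot: [0.001, 0.731, 0.683, 0.0]
force: [-0.4, 0.3, -0.3]
gripper_width: 0.0683
grip_force: 0.0
```

```bash
python3 plan.py .4745 -.332 -.007 -.073; python3 low.py -.073 .015
```

```text
t 20.52 [ 0.4733 -0.3316  0.0267] phi -0.068 w 0.0683 F [-0.4  0.3 -0.3] g 0.0 tilt [ 0.001 -0.001]
[-0.03  0.12  3.37] yaw 0.3Traceback (most recent call last):
  File "low.py", line 8, in <module>
    print(s,m.sum(),"a",np.percentile(a[m]*1000,[5,50,95]).round(1),"b",np.percentile(b[m]*1000,[5,25,50,75,95]).round(1),"z",np.sort(C[...,2][m]*1000)[:6].round(1))
                        ~~~~~~~~~~~~~^^^^^^^^^^^^^^^^^^^^^
    return _quantile_unchecked(
        a, q, axis, out, overwrite_input, method, keepdims, weights)
    return _ureduce(a,
                    func=_quantile_ureduce_func,
    ...<5 lines>...
                    overwrite_input=overwrite_input,
                    method=method)
    r = func(a, **kwargs)
    result = _quantile(arr,
                       quantiles=q,
    ...<2 lines>...
                       out=out,
                       weights=wgt)
    slices_having_nans = np.isnan(arr[-1, ...])
                                  ~~~^^^^^^^^^
IndexError: index -1 is out of bounds for axis 0 with size 0
```

>>> carry_out(
  targets=[
    {"delta_pos": [0, 0.12, 1], "yaw": 0.3},
    {"delta_pos": [0, 0.12, 2.5], "yaw": 0.3},
    {"delta_pos": [0, 0.12, 3.2], "yaw": 0.3},
    {"delta_pos": [0, 0.12, 3.5], "yaw": 0.3},
    {"delta_pos": [0, 0.12, 3.5], "yaw": 0.3},
  ],
)

```text
time: 21.2
ee_pos: [0.4737, -0.332, -0.0095]
tcp_rot: [-0.0, 0.733, 0.68, -0.0]
force: [-0.6, 0.3, 0.1]
gripper_width: 0.068
grip_force: 0.0
```

```bash
python3 plan.py; sed -i 's/a\*s>.01)/a*s>.031)/; s/<.05)&(C/<.02)\&(C/' low.py; python3 low.py -.073 .003
```

```text
t 21.20 [ 0.4737 -0.332  -0.0095] phi -0.075 w 0.0680 F [-0.6  0.3  0.1] g 0.0 tilt [-0.  0.]
1 19 a [33.1 35.7 45.4] b [-10.2   3.2   8.3  12.   13.3] z [ 7.9  7.9  9.7 14.  14.3 15. ]
-1 18 a [-54.6 -42.1 -36.6] b [-12.4  -2.    6.7  11.9  13.6] z [ 3.   3.1  3.1  3.8  7.8 12.5]
```

>>> carry_out(
  targets=[
    {"delta_pos": [0, 0, 0.2], "yaw": 0},
    {"delta_pos": [0, 0, 0.4], "yaw": 0},
    {"delta_pos": [0, 0, 0.4], "yaw": 0},
  ],
)

```text
time: 21.62
ee_pos: [0.4738, -0.332, -0.0132]
tcp_rot: [-0.0, 0.733, 0.68, 0.0]
force: [-0.8, 0.2, 0.1]
gripper_width: 0.0679
grip_force: 0.0
```

>>> carry_out(
  targets=[
    {"delta_pos": [0, 0, 0], "yaw": 0},
    {"delta_pos": [0, 0, -0.1], "yaw": 0},
    {"delta_pos": [0, 0, -0.1], "yaw": 0},
    {"delta_pos": [0, 0, -0.1], "yaw": 0},
  ],
  hand=4.5,
)

```text
time: 22.12
ee_pos: [0.4738, -0.332, -0.0123]
tcp_rot: [-0.0, 0.733, 0.68, -0.0]
force: [-0.3, 0.1, -0.4]
gripper_width: 0.0559
grip_force: 63.4
```

>>> carry_out(
  targets=[
    {"delta_pos": [0, 0, -1], "yaw": 0},
    {"delta_pos": [0, 0, -4], "yaw": 0},
    {"delta_pos": [0, 0, -9], "yaw": 0},
    {"delta_pos": [0, 0, -10.5], "yaw": 0},
    {"delta_pos": [0, 0, -10.5], "yaw": 0},
  ],
)

```text
time: 22.75
ee_pos: [0.4744, -0.3327, 0.0942]
tcp_rot: [0.001, 0.733, 0.68, 0.0]
force: [0.0, 0.2, 0.6]
gripper_width: 0.0558
grip_force: 63.5
```

```bash
python3 plan.py .466 .325 .08 .103; python3 pk.py .474 -.332 .09 .08 .125
```

```text
t 22.75 [ 0.4744 -0.3327  0.0942] phi -0.074 w 0.0558 F [0.  0.2 0.6] g 63.5 tilt [ 0.002 -0.002]
[65.52 -5.74  1.28] yaw -10.2
top 136 [ 0.4557 -0.3851] -0.004 [37.8 26. ] z [0.1121 0.1145 0.1177]
side 309 [ 0.4837 -0.3286] 0.131 [150.   64.7] z [0.1117 0.114  0.1152]
```

>>> carry_out(
  targets=[
    {"delta_pos": [5, -0.4, 0], "yaw": -3},
    {"delta_pos": [11, -1, 0], "yaw": -8},
    {"delta_pos": [17, -1.5, 0], "yaw": -10.2},
    {"delta_pos": [23, -2, 0], "yaw": -10.2},
    {"delta_pos": [29, -2.5, 0], "yaw": -10.2},
    {"delta_pos": [35, -3.1, 0], "yaw": -10.2},
    {"delta_pos": [41, -3.6, 0], "yaw": -10.2},
    {"delta_pos": [47, -4.1, 0], "yaw": -10.2},
    {"delta_pos": [53, -4.6, 0], "yaw": -10.2},
    {"delta_pos": [59, -5.2, 0], "yaw": -10.2},
    {"delta_pos": [65.5, -5.7, 1], "yaw": -10.2},
    {"delta_pos": [65.5, -5.7, 3], "yaw": -10.2},
  ],
)

```text
time: 24.35
ee_pos: [0.4648, 0.3294, 0.0613]
tcp_rot: [-0.0, 0.668, 0.744, 0.0]
force: [-0.3, 0.1, 0.1]
gripper_width: 0.0559
grip_force: 63.5
```

>>> carry_out(
  targets=[
    {"delta_pos": [0, 0, 0], "yaw": 0},
    {"delta_pos": [0, 0, 0], "yaw": 0},
    {"delta_pos": [0, 0, 0], "yaw": 0},
  ],
)

```text
time: 24.72
ee_pos: [0.4664, 0.3245, 0.0634]
tcp_rot: [0.0, 0.67, 0.742, 0.0]
force: [-0.2, 0.0, -1.0]
gripper_width: 0.0559
grip_force: 63.5
```

```bash
python3 plan.py .4655 .325 .0365 .103; python3 pk.py .467 .325 .1 .066 .1;python3 pk.py .467 .325 .1 .041 .052
```

```text
t 24.73 [0.4664 0.3245 0.0634] phi 0.102 w 0.0559 F [-0.2  0.  -1. ] g 63.5 tilt [0.001 0.   ]
[ 0.06 -0.09  2.69] yaw -0.1
top 696 [0.4706 0.2913] 0.092 [80.8 55.9] z [0.0806 0.0834 0.0864]
side 1670 [0.4639 0.3343] 0.121 [125.2  57. ] z [0.0825 0.0838 0.0851]
top 1 [0.4478 0.298 ] -1.571 [0. 0.] z [0.0426 0.0426 0.0426]
side 428 [0.4622 0.3479] 0.088 [86.8 44.4] z [0.0419 0.0458 0.0484]
```

>>> carry_out(
  targets=[
    {"delta_pos": [0.05, 0, 1], "yaw": 0},
    {"delta_pos": [0.05, 0, 2], "yaw": 0},
    {"delta_pos": [0.05, 0, 2.5], "yaw": 0},
    {"delta_pos": [0.05, 0, 2.75], "yaw": 0},
    {"delta_pos": [0.05, 0, 2.75], "yaw": 0},
  ],
)

```text
time: 25.55
ee_pos: [0.4652, 0.3256, 0.0355]
tcp_rot: [-0.0, 0.669, 0.743, -0.001]
force: [-2.0, -1.1, 4.4]
gripper_width: 0.0557
grip_force: 64.0
```

>>> carry_out(
  targets=[
    {"delta_pos": [0, 0, 0], "yaw": 0},
    {"delta_pos": [0, 0, 0], "yaw": 0},
    {"delta_pos": [0, 0, 0], "yaw": 0},
    {"delta_pos": [0, 0, -1], "yaw": 0},
    {"delta_pos": [0, 0, -4], "yaw": 0},
    {"delta_pos": [0, 0, -6], "yaw": 0},
    {"delta_pos": [0, 0, -6], "yaw": 0},
    {"delta_pos": [0, 0, -6], "yaw": 0},
  ],
  hand=6.8,
)

```text
time: 26.55
ee_pos: [0.4654, 0.3256, 0.0949]
tcp_rot: [-0.0, 0.67, 0.743, -0.0]
force: [0.4, -0.0, -0.1]
gripper_width: 0.068
grip_force: 0.0
```

```bash
python3 plan.py .633 .299 .06 0.0 ; python3 pk.py .467 .325 .1 .051 .062;python3 pk.py .467 .325 .1 .028 .038; python3 pk.py .633 .299 .09 .018 .035
```

```text
t 26.55 [0.4654 0.3256 0.0949] phi 0.103 w 0.0680 F [ 0.4 -0.  -0.1] g 0.0 tilt [-0.001 -0.   ]
[-4.38 16.4   3.49] yaw 5.9
top 839 [0.4684 0.3033] 0.106 [103.5  56.3] z [0.053  0.0558 0.0586]
side 2081 [0.4643 0.3259] 0.110 [146.   58.8] z [0.0545 0.0559 0.057 ]
top 88 [0.4741 0.2485] -1.485 [57.2 11. ] z [0.0304 0.033  0.0357]
side 41 [0.4635 0.3898] -1.562 [53.1  4.8] z [0.0336 0.0349 0.0371]
top 919 [0.6338 0.2991] 0.009 [150.8  43.3] z [0.0226 0.0271 0.0302]
side 1237 [0.6318 0.3003] -0.016 [150.   43.2] z [0.0223 0.0273 0.0289]
```

>>> carry_out(
  targets=[
    {"delta_pos": [-1, 4, 0], "yaw": 2},
    {"delta_pos": [-2.3, 9, 0], "yaw": 5.5},
    {"delta_pos": [-3.6, 14, 0], "yaw": 5.7},
    {"delta_pos": [-4.3, 16.4, 2], "yaw": 5.7},
    {"delta_pos": [-4.3, 16.4, 5], "yaw": 5.7},
    {"delta_pos": [-4.3, 16.4, 5], "yaw": 5.7},
    {"delta_pos": [-4.3, 16.4, 5], "yaw": 5.7},
  ],
  hand=5.8,
)

```text
time: 27.72
ee_pos: [0.6334, 0.3003, 0.0459]
tcp_rot: [0.0, 0.706, 0.709, 0.0]
force: [0.2, -0.2, -0.2]
gripper_width: 0.058
grip_force: 0.0
```

```bash
python3 plan.py .633 .3 -.003 0.0
```

```text
t 27.73 [0.6334 0.3003 0.0459] phi 0.004 w 0.0580 F [ 0.2 -0.2 -0.2] g 0.0 tilt [0. 0.]
[-0.03 -0.04  4.89] yaw 0.2
```

>>> carry_out(
  targets=[
    {"delta_pos": [0, 0, 1], "yaw": 0},
    {"delta_pos": [0, 0, 2.5], "yaw": 0},
    {"delta_pos": [0, 0, 4], "yaw": 0},
    {"delta_pos": [0, 0, 4.8], "yaw": 0},
    {"delta_pos": [0, 0, 4.8], "yaw": 0},
  ],
)

```text
time: 28.35
ee_pos: [0.6325, 0.2997, -0.004]
tcp_rot: [-0.001, 0.706, 0.709, -0.001]
force: [0.6, 0.1, 0.3]
gripper_width: 0.0577
grip_force: 0.0
```

>>> carry_out(
  targets=[
    {"delta_pos": [0, 0, 0], "yaw": 0},
    {"delta_pos": [0, 0, -0.1], "yaw": 0},
    {"delta_pos": [0, 0, -0.2], "yaw": 0},
    {"delta_pos": [0, 0, -0.2], "yaw": 0},
    {"delta_pos": [0, 0, -0.2], "yaw": 0},
  ],
  hand=3,
)

```text
time: 28.98
ee_pos: [0.6332, 0.3, -0.0007]
tcp_rot: [-0.0, 0.706, 0.709, -0.0]
force: [0.1, -0.4, -0.8]
gripper_width: 0.0404
grip_force: 62.4
```

>>> carry_out(
  targets=[
    {"delta_pos": [0, 0, -1], "yaw": 0},
    {"delta_pos": [0, 0, -4], "yaw": 0},
    {"delta_pos": [0, 0, -9], "yaw": 0},
    {"delta_pos": [0, 0, -9], "yaw": 0},
    {"delta_pos": [0, 0, -9], "yaw": 0},
  ],
)

```text
time: 29.6
ee_pos: [0.6332, 0.2999, 0.0898]
tcp_rot: [0.0, 0.706, 0.709, 0.0]
force: [0.5, 0.3, -2.5]
gripper_width: 0.0405
grip_force: 62.4
```

```bash
python3 plan.py .4645 .3255 .085 .106; python3 pk.py .633 .3 .09 .075 .13
```

```text
t 29.60 [0.6332 0.2999 0.0898] phi 0.004 w 0.0405 F [ 0.5  0.3 -2.5] g 62.4 tilt [0. 0.]
[  2.62 -16.86   0.47] yaw -5.8
top 436 [0.6342 0.2642] -0.014 [81.7 42.6] z [0.1153 0.1187 0.1223]
side 906 [0.6288 0.3313] 0.023 [88.2 41.4] z [0.1027 0.117  0.1193]
```

>>> carry_out(
  targets=[
    {"delta_pos": [0.6, -4, 0], "yaw": -2},
    {"delta_pos": [1.4, -9, 0], "yaw": -5.8},
    {"delta_pos": [2.2, -14, 0], "yaw": -5.8},
    {"delta_pos": [2.6, -16.85, 0.4], "yaw": -5.8},
    {"delta_pos": [2.6, -16.85, 1.4], "yaw": -5.8},
    {"delta_pos": [2.6, -16.85, 1.4], "yaw": -5.8},
    {"delta_pos": [2.6, -16.85, 1.4], "yaw": -5.8},
  ],
)

```text
time: 30.58
ee_pos: [0.4658, 0.3251, 0.075]
tcp_rot: [0.0, 0.669, 0.743, -0.0]
force: [0.2, -0.1, -1.6]
gripper_width: 0.0404
grip_force: 62.3
```

```bash
python3 plan.py .4645 .3255 .0545 .106; python3 pk.py .467 .325 .1 .085 .115;python3 pk.py .467 .325 .1 .05 .062
```

```text
t 30.57 [0.4658 0.3251 0.075 ] phi 0.104 w 0.0404 F [ 0.2 -0.1 -1.6] g 62.3 tilt [-0. -0.]
[ 0.06 -0.12  2.05] yaw -0.1
top 469 [0.4707 0.2887] 0.066 [80.5 41.7] z [0.0999 0.1039 0.1073]
side 1367 [0.4622 0.3431] 0.122 [115.7  41.7] z [0.0923 0.1046 0.106 ]
top 121 [0.4479 0.2898] 0.104 [79.  12.7] z [0.053  0.0559 0.0585]
side 909 [0.4645 0.3263] 0.107 [144.9  58.7] z [0.054  0.0557 0.0569]
```

>>> carry_out(
  targets=[
    {"delta_pos": [0, 0, 1], "yaw": 0},
    {"delta_pos": [0, 0, 1.6], "yaw": 0},
    {"delta_pos": [0, 0, 1.9], "yaw": 0},
    {"delta_pos": [0, 0, 2.05], "yaw": 0},
    {"delta_pos": [0, 0, 2.05], "yaw": 0},
  ],
)

```text
time: 31.4
ee_pos: [0.4647, 0.3254, 0.0548]
tcp_rot: [-0.0, 0.669, 0.743, -0.0]
force: [-0.0, 0.5, -1.0]
gripper_width: 0.0403
grip_force: 62.4
```

>>> carry_out(
  targets=[
    {"delta_pos": [0, 0, 0], "yaw": 0},
    {"delta_pos": [0, 0, 0], "yaw": 0},
    {"delta_pos": [0, 0, 0], "yaw": 0},
    {"delta_pos": [0, 0, -1], "yaw": 0},
    {"delta_pos": [0, 0, -4], "yaw": 0},
    {"delta_pos": [0, 0, -8], "yaw": 0},
    {"delta_pos": [0, 0, -8], "yaw": 0},
    {"delta_pos": [0, 0, -8], "yaw": 0},
  ],
  hand=5.8,
)

```text
time: 32.4
ee_pos: [0.4646, 0.3252, 0.1351]
tcp_rot: [0.0, 0.669, 0.743, 0.0]
force: [-0.1, -0.0, 0.6]
gripper_width: 0.0583
grip_force: 0.0
```

```bash
python3 plan.py .466 -.102 .12 .1 ; python3 pk.py .467 .325 .1 .077 .09; python3 pk.py .467 .325 .1 .05 .06
python3 - <<'E'
from loc import *
for n in("top","side"):
    c=manip.camera(n)
    for z0,z1 in((.06,.08),(.03,.038)):
        P=local(c,np.array([.466,-.102]),.05,z0,z1); print(n,len(P),cv2.minEnclosingCircle((P[:,:2]*1000).astype(np.float32)) if len(P) else 0)
E
```

```text
t 32.40 [0.4646 0.3252 0.1351] phi 0.105 w 0.0583 F [-0.1 -0.   0.6] g 0.0 tilt [0. 0.]
[-42.5   -4.35   1.51] yaw 0.3
top 608 [0.4665 0.3041] 0.093 [109.6  41.1] z [0.0793 0.0831 0.0864]
side 1580 [0.4629 0.3265] 0.112 [149.8  42.6] z [0.0796 0.0836 0.0849]
top 85 [0.4451 0.2919] 0.099 [83.   7.6] z [0.0528 0.0557 0.0584]
side 469 [0.4417 0.3316] -0.230 [152.   54.4] z [0.0525 0.0558 0.0581]
top 94 ((465.5820617675781, -104.28146362304688), 13.130430221557617)
top 279 ((465.23486328125, -103.86150360107422), 29.2225399017334)
side 55 ((466.6155700683594, -99.51396942138672), 12.652090072631836)
side 149 ((466.0376892089844, -100.56996154785156), 29.116474151611328)
```

>>> carry_out(
  targets=[
    {"delta_pos": [-5, -0.5, 0], "yaw": 0},
    {"delta_pos": [-11, -1.1, 0], "yaw": 0},
    {"delta_pos": [-17, -1.7, 0], "yaw": 0},
    {"delta_pos": [-23, -2.4, 0], "yaw": 0},
    {"delta_pos": [-29, -3, 0], "yaw": 0},
    {"delta_pos": [-35, -3.6, 1], "yaw": 0},
    {"delta_pos": [-40, -4.1, 2], "yaw": 0},
    {"delta_pos": [-42.5, -4.35, 3.5], "yaw": 0},
    {"delta_pos": [-42.5, -4.35, 5], "yaw": 0},
    {"delta_pos": [-42.5, -4.35, 5], "yaw": 0},
    {"delta_pos": [-42.5, -4.35, 5], "yaw": 0},
  ],
  hand=5.4,
)

```text
time: 34.08
ee_pos: [0.4661, -0.1008, 0.085]
tcp_rot: [-0.0, 0.668, 0.744, 0.0]
force: [-0.1, 0.1, -0.4]
gripper_width: 0.0539
grip_force: 0.0
```

```bash
python3 plan.py .466 -.102 .027 .1
```

```text
t 34.08 [ 0.4661 -0.1008  0.085 ] phi 0.107 w 0.0539 F [-0.1  0.1 -0.4] g 0.0 tilt [-0.  0.]
[-0.12 -0.03  5.8 ] yaw 0.4
```

>>> carry_out(
  targets=[
    {"delta_pos": [-0.1, 0, 1.5], "yaw": 0},
    {"delta_pos": [-0.1, 0, 3], "yaw": 0},
    {"delta_pos": [-0.1, 0, 4.5], "yaw": 0},
    {"delta_pos": [-0.1, 0, 5.3], "yaw": 0},
    {"delta_pos": [-0.1, 0, 5.6], "yaw": 0},
    {"delta_pos": [-0.1, 0, 5.6], "yaw": 0},
  ],
)

```text
time: 34.83
ee_pos: [0.4663, -0.1029, 0.0289]
tcp_rot: [0.0, 0.669, 0.743, 0.0]
force: [0.7, -0.2, 0.7]
gripper_width: 0.054
grip_force: 0.0
```

>>> carry_out(
  targets=[
    {"delta_pos": [0, 0, 0], "yaw": 0},
    {"delta_pos": [0, 0, -0.1], "yaw": 0},
    {"delta_pos": [0, 0, -0.1], "yaw": 0},
    {"delta_pos": [0, 0, -0.1], "yaw": 0},
    {"delta_pos": [0, 0, -0.1], "yaw": 0},
    {"delta_pos": [0, 0, -0.1], "yaw": 0},
  ],
  hand=1.2,
)

```text
time: 35.58
ee_pos: [0.4661, -0.1029, 0.03]
tcp_rot: [-0.0, 0.669, 0.743, -0.0]
force: [-1.8, 0.5, 4.4]
gripper_width: 0.0247
grip_force: 60.0
```

>>> carry_out(
  targets=[
    {"delta_pos": [0, 0, -0.5], "yaw": 0},
    {"delta_pos": [0, 0, -1.5], "yaw": 0},
    {"delta_pos": [0, 0, -3.5], "yaw": 0},
    {"delta_pos": [0, 0, -5], "yaw": 0},
    {"delta_pos": [0, 0, -5], "yaw": 0},
    {"delta_pos": [0, 0, -5], "yaw": 0},
  ],
)

```text
time: 36.33
ee_pos: [0.4658, -0.1027, 0.0795]
tcp_rot: [-0.0, 0.669, 0.743, -0.0]
force: [0.0, -0.9, -7.9]
gripper_width: 0.0245
grip_force: 59.7
```

```bash
python3 plan.py .4645 .3255 .16 .105
python3 - <<'E'
from h import *
c=manip.camera("side"); o=manip.get_obs(); p=proj(c,[o["ee_pos"]])[0].astype(int)
a=c["img"][p[1]-60:p[1]+40,p[0]-60:p[0]+60]; cv2.imwrite("pics/w.png",cv2.resize(a,(720,600),interpolation=cv2.INTER_CUBIC))
C=cloud(c); d=np.linalg.norm(C[...,:2]-o["ee_pos"][:2],axis=2)
Q=C[(d<.045)&(C[...,2]>.035)&(C[...,2]<.1)]; print(np.percentile(Q[:,2],[0,1,3,10]).round(4))
E
```

```text
t 36.33 [ 0.4658 -0.1027  0.0795] phi 0.105 w 0.0245 F [ 0.  -0.9 -7.9] g 59.7 tilt [-0.001  0.   ]
[42.6   4.36 -8.04] yaw 0.0
[0.0499 0.0508 0.0524 0.0563]
```

View pics/w.png

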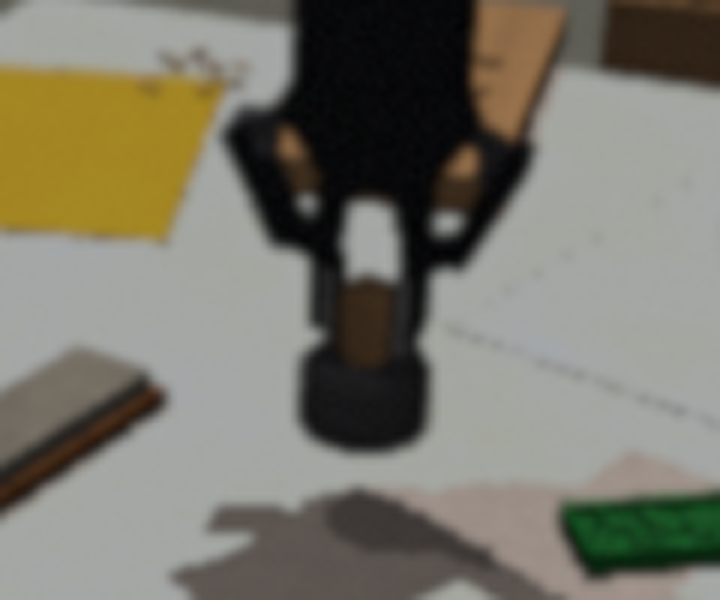

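>>> carry_out(
  targets=[
    {"delta_pos": [2, 0.2, -3], "yaw": 0},
    {"delta_pos": [6, 0.6, -7], "yaw": 0},
    {"delta_pos": [11, 1.1, -8], "yaw": 0},
    {"delta_pos": [16, 1.6, -8], "yaw": 0},
    {"delta_pos": [21, 2.1, -8], "yaw": 0},
    {"delta_pos": [26, 2.7, -8], "yaw": 0},
    {"delta_pos": [31, 3.2, -8], "yaw": 0},
    {"delta_pos": [36, 3.7, -8], "yaw": 0},
    {"delta_pos": [40, 4.1, -8], "yaw": 0},
    {"delta_pos": [42.6, 4.35, -8], "yaw": 0},
    {"delta_pos": [42.6, 4.35, -8], "yaw": 0},
    {"delta_pos": [42.6, 4.35, -8], "yaw": 0},
  ],
)

```text
time: 37.88
ee_pos: [0.464, 0.3247, 0.1587]
tcp_rot: [-0.0, 0.669, 0.743, -0.001]
force: [0.1, 0.0, -6.9]
gripper_width: 0.0247
grip_force: 60.7
```

```bash
python3 plan.py .4635 .3255 .1138 .105; python3 pk.py .467 .325 .1 .077 .09
python3 - <<'E'
from h import *
o=manip.get_obs()
for n in("top","side"):
    c=manip.camera(n); C=cloud(c); d=np.linalg.norm(C[...,:2]-o["ee_pos"][:2],axis=2)
    m=(d<.045)&(C[...,2]>.105)&(C[...,2]<.162)&(c["img"].max(2)<110)
    Q=C[m]; print(n,len(Q),np.percentile(Q[:,2],[0,1,5]).round(4) if len(Q) else 0)
    m&=C[...,2]<.15; Q=C[m]
    if len(Q): print(np.percentile(Q[:,0],[1,99]).round(4),np.percentile(Q[:,1],[1,99]).round(4))
E
```

```text
t 37.88 [0.464  0.3247 0.1587] phi 0.106 w 0.0247 F [ 0.1  0.  -6.9] g 60.7 tilt [-0.002 -0.001]
[ 0.09 -0.04  4.49] yaw 0.0
top 379 [0.4701 0.2796] 0.052 [62.  41.7] z [0.0793 0.0831 0.0863]
side 1354 [0.4607 0.3259] 0.082 [149.2  40.3] z [0.0796 0.0836 0.0849]
top 210 [0.1305 0.1318 0.1341]
[0.4365 0.4868] [0.2943 0.3279]
side 662 [0.1293 0.1311 0.1331]
[0.4346 0.4838] [0.3142 0.3553]
```

>>> carry_out(
  targets=[
    {"delta_pos": [0.1, 0, 0.8], "yaw": 0},
    {"delta_pos": [0.1, 0, 1.8], "yaw": 0},
    {"delta_pos": [0.1, 0, 2.6], "yaw": 0},
    {"delta_pos": [0.1, 0, 3.2], "yaw": 0},
    {"delta_pos": [0.1, 0, 3.7], "yaw": 0},
    {"delta_pos": [0.1, 0, 4], "yaw": 0},
    {"delta_pos": [0.1, 0, 4.2], "yaw": 0},
    {"delta_pos": [0.1, 0, 4.35], "yaw": 0},
    {"delta_pos": [0.1, 0, 4.35], "yaw": 0},
    {"delta_pos": [0.1, 0, 4.35], "yaw": 0},
  ],
)

```text
time: 39.33
ee_pos: [0.4647, 0.3264, 0.1165]
tcp_rot: [0.0, 0.669, 0.743, 0.0]
force: [-0.7, -0.0, -6.6]
gripper_width: 0.0244
grip_force: 60.7
```

>>> carry_out(
  targets=[
    {"delta_pos": [0, 0, 0.08], "yaw": 0},
    {"delta_pos": [0, 0, 0.15], "yaw": 0},
    {"delta_pos": [0, 0, 0.15], "yaw": 0},
  ],
)

```text
time: 39.7
ee_pos: [0.4645, 0.3263, 0.1148]
tcp_rot: [-0.0, 0.669, 0.743, -0.0]
force: [-0.2, 0.1, -8.0]
gripper_width: 0.0245
grip_force: 60.7
```

Still hanging, about 1 mm to go.

>>> carry_out(
  targets=[
    {"delta_pos": [0, 0, 0.07], "yaw": 0},
    {"delta_pos": [0, 0, 0.12], "yaw": 0},
    {"delta_pos": [0, 0, 0.12], "yaw": 0},
  ],
)

```text
time: 40.08
ee_pos: [0.4647, 0.3266, 0.1141]
tcp_rot: [0.0, 0.669, 0.743, 0.0]
force: [-0.6, 0.8, -2.7]
gripper_width: 0.0248
grip_force: 61.1
```

Contact (load has dropped from 7–8 N to 2.7 N). Releasing.

>>> carry_out(
  targets=[
    {"delta_pos": [0, 0, 0.03], "yaw": 0},
    {"delta_pos": [0, 0, 0.03], "yaw": 0},
    {"delta_pos": [0, 0, 0.03], "yaw": 0},
    {"delta_pos": [0, 0, 0.03], "yaw": 0},
    {"delta_pos": [0, 0, -1], "yaw": 0},
    {"delta_pos": [0, 0, -4], "yaw": 0},
    {"delta_pos": [0, 0, -9], "yaw": 0},
    {"delta_pos": [0, 0, -9], "yaw": 0},
    {"delta_pos": [0, 0, -9], "yaw": 0},
  ],
  hand=5.4,
)

```text
time: 41.2
ee_pos: [0.4645, 0.3262, 0.204]
tcp_rot: [0.0, 0.669, 0.743, 0.0]
force: [-0.6, 0.4, -0.4]
gripper_width: 0.0539
grip_force: 0.0
```

```bash
python3 plan.py; python3 pk.py .467 .325 .1 .077 .09
python3 - <<'E'
from h import *
c=manip.camera("side"); C=cloud(c); d=np.linalg.norm(C[...,:2]-[.4645,.326],axis=2)
for z0,z1 in((.112,.122),(.145,.158)):
    m=(d<.05)&(C[...,2]>z0)&(C[...,2]<z1); print(m.sum(),cv2.minEnclosingCircle((C[m][:,:2]*1000).astype(np.float32)))
p=proj(c,[[.465,.325,.06]])[0].astype(int)
a=c["img"][p[1]-80:p[1]+70,max(0,p[0]-100):p[0]+100]; cv2.imwrite("pics/f.png",cv2.resize(a,(800,600),interpolation=cv2.INTER_CUBIC))
E
```

```text
t 41.20 [0.4645 0.3262 0.204 ] phi 0.105 w 0.0539 F [-0.6  0.4 -0.4] g 0.0 tilt [0.001 0.   ]
top 365 [0.4692 0.2764] 0.081 [54.9 40.8] z [0.0794 0.0831 0.0862]
side 673 [0.456  0.3706] 0.076 [59.4 38.7] z [0.0793 0.0837 0.0851]
565 ((463.46539306640625, 328.3524169921875), 29.532621383666992)
174 ((462.9549865722656, 328.1168518066406), 12.841567993164062)
```

View pics/f.png

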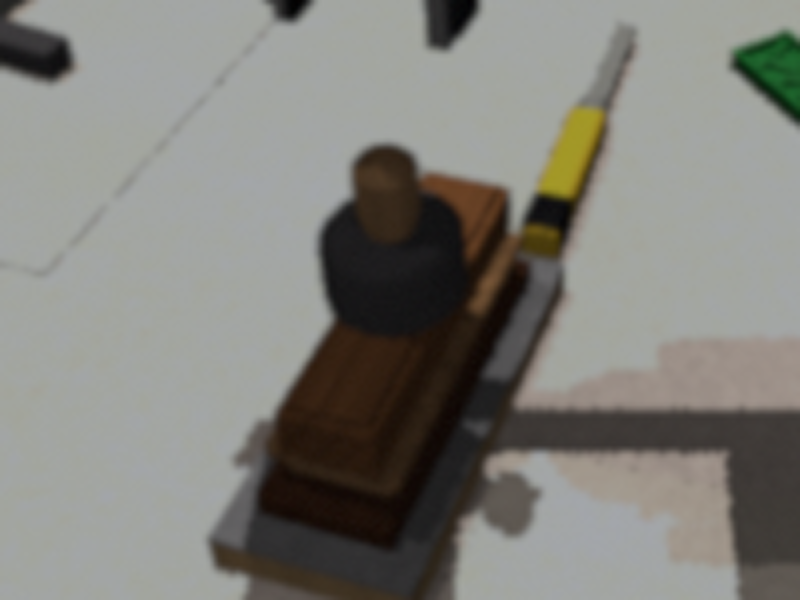

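The stack is complete, level and square. The weight, at crop (392,255), is within about 2 mm of the caul's centre, and the gripper is clear.

```bash
python3 -c "
from bench import manip
print(manip.job_done())"
```

```text
the job is handed in; nothing more can be done
None
```

The plaque is laid up on the press board in the order asked and handed in at about 41 s; each part measured within about 2 mm of centre, the iron was lowered gently onto the caul, and the gouge and stone were never touched, though the hand-in gave back no verdict.

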